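Slide a loaded ware board onto the drying bars

ROBOT

A 6-joint arm with a two-finger parallel gripper is mounted at the origin on a cart in front of the work surface, level with it; the furniture and walls round the work are solid. World frame = base frame: x ahead of the robot, y to its left, z up, the work surface at z = 0. Lengths are in m, angles in rad, forces in N, time in s.
With the tool pointing down it reaches from about 0.4 to 0.925 m from the base axis. Payload 3.4 kg.
Tool frame: the origin (TCP) lies where the fingers leave the gripper's body, on its centre line; the fingertips stand 73 mm ahead of it and the grasp point (between the pads) lies 54 mm ahead of it; z points along the fingers, y is the direction in which the jaws open and shut (so a half turn about z gives the same grasp; the last joint's range is limited). The gripper opens to 85 mm and grips with 20 to 120 N. Pads are 22 mm wide; open, the fingers measure 114 mm over their backs; the gripper's body (76 mm by 85 mm) begins 54 mm behind the grasp point. The pads swing forward as they close: fully open they stand 13 mm farther back than shut.
Start: joints at [-1.353, 0.307, 1.506, -0, 1.328, -0.073], TCP at [0.165, -0.551, 0.304] pointing down, gripper open.
Joint ranges: [-3.12, 3.12], [-1.05, 2.28], [0.14, 2.33], [-1.42, 4.57], [0.1, 2.73], [-2.68, 2.68]. Speed limits (rad/s): [2.57, 2.57, 3.14, 3.14, 3.14, 3.14].

INTERFACE

Orientations are given as a rotation vector (axis times angle).
In Python, from station import observe, capture, close_job gives the robot as it stands.
- The arm moves only by the shell command python3 -m crank 'ROWS' [FORCE]. ROWS is a JSON object of lists of equal length, an entry for each row: "xyz": the shift along the tool's x, y, z in mm, a list of three; "turn": the turn, a rotation vector about the tool's x, y, z in rad, a list of three; "grip": the opening in per cent of the stroke, from 0 (shut) to 100 (fully open). In form: {"xyz": [[x, y, z], ...], "turn": [[rx, ry, rz], ...], "grip": [grip, ...]}. A call has 1 to 10 rows; each row is the pose to reach, as a shift and turn from the pose commanded when the call began, along the tool's axes at that moment; what a row does not reach only later rows make up. A row lasts 1/8 s, in which the tool goes at most 62.5 mm and 10.7 degrees, less where a joint would pass 70% of its speed; a pose out of reach is approached as far as the arm can. A call with a gripper value outside its range is refused whole. The fingers move at their own pace and stop on an object; FORCE is the grip in N (left out, the last holds). Time passes only in rows, so rows that repeat a pose let the fingers close. It gives the time, the measured TCP pose, the force and the opening at its end, in the units of the state.
- observe(): the state, without advancing time (a new reading comes with each control period).
- capture(name): name is "scene" or "top" or "wrist"; returns a dict with "img" (384x512x3 uint8, blue, green, red), "depth" (384x512 float32, m along the optical axis (not along the pixel's ray), 0 where there is no reading), "K" (3x3 intrinsics, pixels), "position" and "orientation" of the camera in the world; the wrist camera has in their place "T_tool_cam" (4x4, takes a point from camera to tool coordinates, whose origin is the TCP and whose axes are the flange's). Camera axes: x right, y up, looking along -z (the intrinsics and any distortion apply to the point x, -y, -z); pixel columns grow to the right and rows downward; lengths in m; the calibration is good to about 2 mm. A picture is of the moment at which its call begins: read the wrist's pose just before it.
- close_job(): hands the job in, once; it reports no verdict.
The state is a dict: "time_s": time; "joints": joint angles; "qd": joint speeds; "joint_torque": joint torques, N m; "position": TCP position; "eef_rot": TCP orientation; "wrist_force": force on the tool from outside, world axes, zero at the start; "moment": the same for the moment, N m; "finger_gap": finger opening in m.
Only numpy, scipy, OpenCV 4.12 (cv2) and the standard library are available. Lean on these libraries where they do the work, as an engineer would, in place of code of your own. Each camera call takes 0.05 s, during which the arm holds its last target.

TASK

Draw the bolt of the transfer stand fully back, then push the dark wooden board, with the white spindle part standing on it, off the loading deck and across the gap until it lies square and centred on the two round drying bars, clear of the deck. Then push the bolt fully home again behind it. Go gently: the spindle part must not be touched or topple and must ride standing on the board, and the other things on the bench stay where they are.

Things in the scene. Friction and masses are not known exactly. Their poses are not given: they have to be found in the camera images.
- stand: Fixed tall plywood stand. Origin on the bench, below the middle of the deck's delivery edge; +y = the board's way of travel, +x = the bolt side (away from the robot). Loading deck: flat, no guides, 120 mm wide, y -236 to 0 mm, top 210 mm up. Beyond it two round steel bars, 16 mm thick, 136 mm long, run along x at y = 80 and 155 mm, tops 208.5 mm up; open gaps, no end stop.
- bars_mid (a point): Point midway between the two bars and midway along them, at the height of their tops; axes as the stand's. The middle of the board's underside belongs here; pushed some 35 mm past it, the board tips off.
- board: Loose dark wooden board, 96 (x) x 190 (y) x 18 mm, 0.5 kg, bright end strips, too wide to grip; origin: middle of its underside. Lies on the deck, its y about along the stand's y, leading (+y) end just short of the bolt. Push its trailing (-y) end face low down, fingertips just above deck height; two spread fingertips keep it straight.
- piece: White turned spindle part standing upright near the middle of the board, 57 mm wide, 100 mm tall, 0.15 kg, loose; origin at the centre of its underside, z along it.
- bolt (a joint): Slide of the bolt in m: 0 = home (its 12 mm rod reaches 26 mm into the board's path, over the deck at y = -20 mm in the stand's frame), 0.044 = fully drawn back, clear of the path. Opens along the stand's +x, stays where it is left; about 2 N moves it; a stop at each end.
- bolt_knob (a point): On the bolt's upright red pin (14 mm round; 15 to 85 mm above the deck), 65 mm above the deck top, i.e. 20 mm below the pin's top; moves with the bolt. Steel cheeks beside it stand 12 mm above the deck. Pinch the pin from above, or push it. Spindles up to 0.46 m tall lean at the bench's right end and air hoses hang to the robot's left: keep the arm clear of both.
- white_part: white turned spindle part standing on the bench, 56 mm wide, 102 mm tall; a bystander, origin at the centre of its underside
- brown_part: brown turned spindle part standing on the bench, 61 mm wide, 125 mm tall; a bystander, origin at the centre of its underside
- blue_jar: small blue jar with a black cap, 54 mm wide, 70 mm tall; a bystander, origin at the centre of its underside
- wax_tin: flat cream tin, 70 mm wide, 54 mm tall; a bystander, origin at the centre of its underside

How it is judged:
By the outcome, as a careful person would: the job done as asked, in the order asked, and still so for the second after the job is handed in, with the robot touching nothing.
It also fails if it takes over 70 s, if anything falls off the work surface, if the arm or the gripper's body presses on something with over 40 N, if the wrist force passes 120 N, or if a joint passes its speed limit or range.

## Working session

There is one attempt and no reset: what is moved stays moved. The work goes in short steps, Python scripts to look and compute and a shell command to move; the robot and the scene stay as the last step left them, time stands still between calls to the robot, and variables do not carry over. Pictures are saved under pics/ and viewed, and the job is handed in when it is done.

```bash
ls; mkdir -p pics; cat > h.py <<'E'
import numpy as np, cv2
from scipy.spatial.transform import Rotation as R
from station import observe, capture, close_job
def snap(name, fn):
    s=observe(); c=capture(name); cv2.imwrite('pics/'+fn+'.png',c['img'])
    if 'T_tool_cam' in c:
        T=np.eye(4);T[:3,:3]=R.from_rotvec(s['eef_rot']).as_matrix();T[:3,3]=s['position'];T=T@np.array(c['T_tool_cam'])
    else:
        o=np.array(c['orientation']); T=np.eye(4)
        T[:3,:3]=o if o.shape==(3,3) else (R.from_rotvec(o).as_matrix() if o.size==3 else R.from_quat(o).as_matrix())
        T[:3,3]=c['position']
    np.savez('pics/'+fn+'.npz',img=c['img'],depth=c['depth'],K=c['K'],T=T)
    return c
def load(fn): return np.load('pics/'+fn+'.npz')
def pt(d,u,v,r=1):
    z=d['depth'][int(v)-r:int(v)+r+1,int(u)-r:int(u)+r+1]; z=np.median(z[z>0]) if (z>0).any() else np.nan
    K=d['K']; p=np.array([(u-K[0,2])/K[0,0]*z,-(v-K[1,2])/K[1,1]*z,-z,1]); return (d['T']@p)[:3]
def ptz(d,u,v,h):
    K=d['K']; r=d['T'][:3,:3]@np.array([(u-K[0,2])/K[0,0],-(v-K[1,2])/K[1,1],-1]); o=d['T'][:3,3]
    return o+r*(h-o[2])/r[2]
def proj(d,p):
    q=np.linalg.inv(d['T'])@np.append(p,1); K=d['K']; return K[0,0]*q[0]/-q[2]+K[0,2], K[1,1]*(-q[1])/-q[2]+K[1,2]
def big(fn,x0,y0,x1,y1,s,out):
    im=load(fn)['img'][y0:y1,x0:x1]; cv2.imwrite('pics/'+out+'.png',cv2.resize(im,None,fx=s,fy=s,interpolation=cv2.INTER_CUBIC))
E
python3 - <<'E'
from h import *
print(observe())
for n in ('scene','top','wrist'):
    c=snap(n,n+'0'); print(n,c['K'],c.get('position'),c.get('orientation'),c.get('T_tool_cam'),[k for k in c])
E
```

```text
pics
{'time_s': 0.0, 'joints': array([-1.35250244e+00,  3.07543768e-01,  1.50769077e+00, -2.28039467e-05,
        1.32837204e+00, -7.35072014e-02]), 'qd': array([ 1.91190368e-04,  3.51422194e-04, -9.89963925e-04, -2.34458443e-04,
        5.49407897e-05,  8.58590972e-05]), 'joint_torque': array([-9.11655134e-04, -4.57554531e+01, -2.51915592e+01, -4.67658465e-04,
        1.33727337e-02, -1.65862349e-05]), 'position': array([ 0.16526057, -0.55016116,  0.30299106]), 'eef_rot': array([-3.10622744e+00, -4.56452373e-01,  2.63319228e-04]), 'wrist_force': array([1.02814327, 1.01992861, 0.02903278]), 'moment': array([0.00198642, 0.00358824, 0.03200288]), 'finger_gap': 0.08515523199878847}
scene [[444.3544339    0.         255.16111264]
 [  0.         444.3544339  186.13306888]
 [  0.           0.           1.        ]] [1.62587324 0.63237787 0.9749359 ] [0.60595564 1.01531685 1.86932465] None ['img', 'depth', 'K', 'position', 'orientation']
top [[401.28783857   0.         257.4110858 ]
 [  0.         401.28783857 187.31776985]
 [  0.           0.           1.        ]] [0.31111948 0.02927242 1.52886496] [ 0.15579386 -0.13102929 -1.54626676] None ['img', 'depth', 'K', 'position', 'orientation']
wrist [[330.66473426   0.         247.00837562]
 [  0.         330.66473426 189.04693115]
 [  0.           0.           1.        ]] None None [[ 1.42310183e-03  9.54062940e-01  2.99602871e-01  7.58824316e-02]
 [ 9.99998903e-01 -1.48080774e-03 -3.44338615e-05 -8.23288947e-04]
 [ 4.10802178e-04  2.99602592e-01 -9.54064001e-01 -7.03283776e-02]
 [ 0.00000000e+00  0.00000000e+00  0.00000000e+00  1.00000000e+00]] ['img', 'depth', 'K', 'T_tool_cam']
```

View pics/scene0.png

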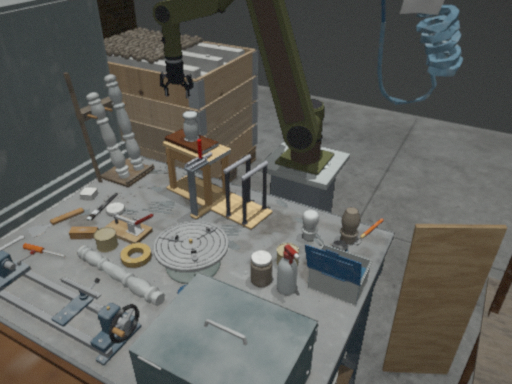

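View pics/top0.png

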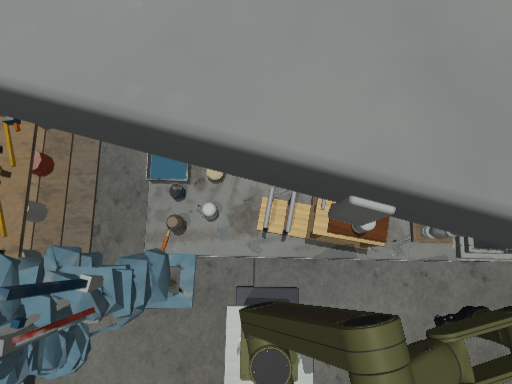

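View pics/wrist0.png

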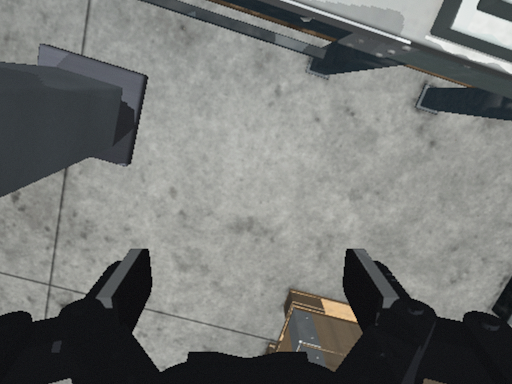

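The scene view shows the stand at about (195,160), with the red pin at (200,148), the board and spindle at (190,132) and the bars at (240–260,180). In the top view an overhead fixture hides part of the stand, around (350,215). I'll enlarge both.

```bash
python3 - <<'E'
from h import *
big('scene0',140,90,290,235,5,'s0c')
big('top0',230,165,410,265,4,'t0c')
E
```

```text
(no output)
```

View pics/s0c.png

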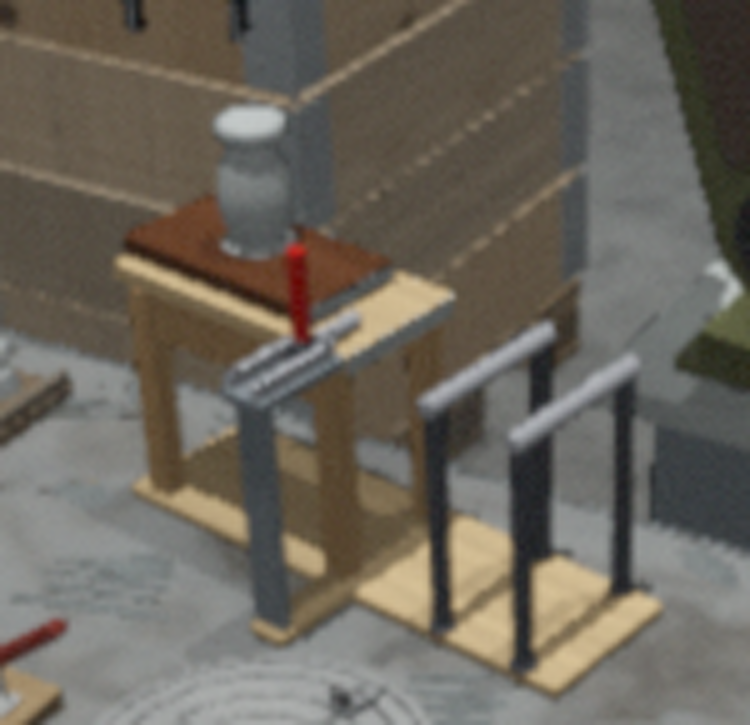

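View pics/t0c.png

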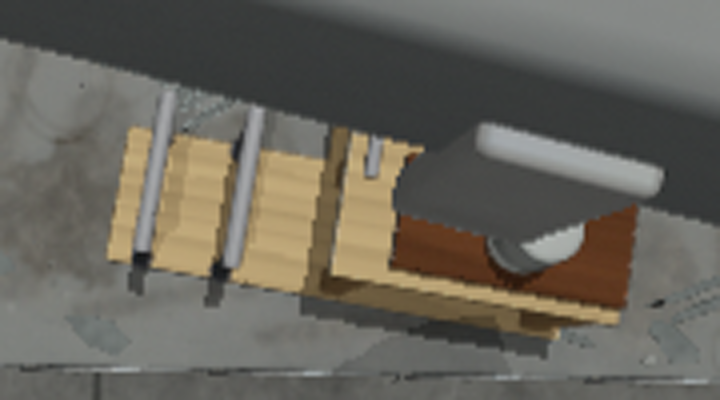

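```bash
python3 - <<'E'
from h import *
np.set_printoptions(precision=4,suppress=True)
t=load('top0'); s=load('scene0')
T=lambda a,b,h:(ptz(t,230+a/4,165+b/4,h), pt(t,230+a/4,165+b/4))
S=lambda a,b,h:(ptz(s,140+a/5,90+b/5,h), pt(s,140+a/5,90+b/5))
print('deck corner deliv robot top',T(333,275,.21))
print('deck corner trail robot',T(618,322,.21))
print('bar1 near',T(232,265,.2085),'far vis',T(260,112,.2085))
print('bar2 near',T(143,248,.2085),'far',T(170,95,.2085))
print('board lead robot',T(390,268,.228),'trail robot',T(625,305,.228),'trail up',T(636,208,.228))
print('piece top',T(560,238,.328))
print('overhead',pt(t,230+560/4,165+150/4),pt(t,230+450/4,165+200/4),pt(t,230+300/4,165+80/4),pt(t,256,100))
print('scene: corner deliv robot',S(452,295,.21))
print('deck trail bolt',S(120,262,.21), 'deliv bolt', S(340,358,.21))
print('bar1 ends',S(545,330,.2085),S(427,402,.2085)); print('bar2',S(630,365,.2085),S(516,438,.2085))
print('pin top',S(297,250,.295))
print('board lead bolt',S(315,300,.228),'lead robot',S(388,262,.228),'trail bolt',S(128,240,.228))
print('piece top',S(250,122,.328))
E
```

```text
deck corner deliv robot top (array([ 0.4043, -0.1328,  0.21  ]), array([ 0.4044, -0.133 ,  0.2089]))
deck corner trail robot (array([ 0.371 , -0.3632,  0.21  ]), array([ 0.3713, -0.3651,  0.2034]))
bar1 near (array([ 0.4109, -0.0505,  0.2085]), array([ 0.4111, -0.0506,  0.206 ])) far vis (array([ 0.5385, -0.0729,  0.2085]), array([ 0.5385, -0.0729,  0.2085]))
bar2 near (array([0.4234, 0.0226, 0.2085]), array([0.4236, 0.0226, 0.2061])) far (array([0.5515, 0.0023, 0.2085]), array([0.5515, 0.0023, 0.2087]))
board lead robot (array([ 0.4096, -0.1765,  0.228 ]), array([ 0.4107, -0.1788,  0.2131])) trail robot (array([ 0.3838, -0.3639,  0.228 ]), array([ 0.3839, -0.3643,  0.2266])) trail up (array([ 0.462 , -0.3756,  0.228 ]), array([ 0.4624, -0.3768,  0.2242]))
piece top (array([ 0.4269, -0.2873,  0.328 ]), array([ 0.427 , -0.2877,  0.3265]))
overhead [ 0.3412 -0.0234  1.3303] [ 0.3397 -0.0179  1.2884] [0.3504 0.0084 1.3257] [0.3798 0.0336 1.3651]
scene: corner deliv robot (array([ 0.4121, -0.1291,  0.21  ]), array([ 0.4069, -0.1323,  0.2068]))
deck trail bolt (array([ 0.4868, -0.3733,  0.21  ]), array([ 0.4848, -0.3751,  0.2086])) deliv bolt (array([ 0.5283, -0.1492,  0.21  ]), array([ 0.5248, -0.1517,  0.2076]))
bar1 ends (array([ 0.4228, -0.0456,  0.2085]), array([ 0.4186, -0.048 ,  0.2058])) (array([ 0.5477, -0.0665,  0.2085]), array([ 0.5433, -0.0694,  0.2054]))
bar2 (array([0.4379, 0.0301, 0.2085]), array([0.4306, 0.0264, 0.2038])) (array([0.5587, 0.0087, 0.2085]), array([0.5529, 0.0053, 0.2043]))
pin top (array([ 0.5424, -0.1687,  0.295 ]), array([ 0.5393, -0.171 ,  0.293 ]))
board lead bolt (array([ 0.4937, -0.1922,  0.228 ]), array([ 0.4908, -0.1943,  0.2261])) lead robot (array([ 0.4196, -0.1785,  0.228 ]), array([ 0.4202, -0.1781,  0.2284])) trail bolt (array([ 0.4826, -0.3668,  0.228 ]), array([ 0.473 , -0.3751,  0.2217]))
piece top (array([ 0.4455, -0.2733,  0.328 ]), array([ 0.4405, -0.2771,  0.3253]))
```

```bash
python3 - <<'E'
from h import *
np.set_printoptions(precision=3,suppress=True)
s=load('scene0')
for (u,v) in [(95,100),(110,80),(112,85),(117,165),(137,165),(118,120),(132,120),(70,78),(85,130),(130,170),(105,175),(150,165)]: print(u,v,pt(s,u,v))
d=s['depth'];K=s['K'];v,u=np.mgrid[0:384,0:512]
P=np.stack([(u-K[0,2])/K[0,0]*d,-(v-K[1,2])/K[1,1]*d,-d],-1)@s['T'][:3,:3].T+s['T'][:3,3]
m=(d>0)&(P[...,2]>.05)&(P[...,2]<.6)&(P[...,0]>.25)&(P[...,0]<1.0)&(P[...,1]<-.38)&(P[...,1]>-.9)
for z in np.arange(.05,.6,.05):
    q=P[m&(P[...,2]>z)&(P[...,2]<z+.05)]
    if len(q): print(round(z,2),len(q),'x',np.percentile(q[:,0],[1,50,99]),'y',np.percentile(q[:,1],[1,50,99]))
# hoses
m=(d>0)&(P[...,1]>.3)&(P[...,2]>.3)&(P[...,0]<1.2)
q=P[m]; print(len(q),q.min(0),q.max(0))
E
```

```text
95 100 [ 0.536 -0.639  0.343]
110 80 [ 0.438 -0.649  0.388]
112 85 [ 0.439 -0.641  0.37 ]
117 165 [ 0.54  -0.585  0.08 ]
137 165 [ 0.45  -0.568  0.039]
118 120 [ 0.448 -0.633  0.229]
132 120 [-0.542 -1.556 -0.368]
70 78 [ 0.563 -0.715  0.423]
85 130 [ 0.593 -0.661  0.239]
130 170 [ 0.466 -0.596  0.015]
105 175 [ 0.546 -0.66   0.014]
150 165 [ 0.411 -0.533  0.029]
0.05 2119 x [0.376 0.706 0.971] y [-0.726 -0.706 -0.558]
0.1 1734 x [0.377 0.679 0.943] y [-0.727 -0.719 -0.572]
0.15 1731 x [0.38  0.672 0.927] y [-0.727 -0.718 -0.588]
0.2 1690 x [0.381 0.673 0.911] y [-0.727 -0.719 -0.599]
0.25 1751 x [0.418 0.652 0.892] y [-0.726 -0.717 -0.614]
0.3 1777 x [0.4   0.641 0.875] y [-0.726 -0.719 -0.623]
0.35 1781 x [0.389 0.627 0.859] y [-0.726 -0.719 -0.635]
0.4 1642 x [0.376 0.641 0.841] y [-0.727 -0.719 -0.669]
0.45 1629 x [0.376 0.631 0.825] y [-0.726 -0.72  -0.709]
0.5 1598 x [0.376 0.625 0.809] y [-0.726 -0.72  -0.713]
0.55 1619 x [0.375 0.614 0.791] y [-0.727 -0.72  -0.713]
3586 [0.061 0.3   0.392] [0.321 0.542 0.749]
```

Spindles stay at y < -0.6, so there is clearance. The wrist joint's range means the camera has to face the travel direction (tool x = stand +y). I'll rise, turn, and go to a viewing pose over the stand.

```bash
python3 -m crank '{"xyz":[[0,0,-60],[0,0,-120],[10,-6,-175],[60,-37,-177],[110,-68,-177],[160,-98,-177],[210,-129,-177],[260,-160,-177],[310,-190,-177],[360,-220,-177]],"turn":[[0,0,0],[0,0,0],[0,0,-0.1],[0,0,-0.25],[0,0,-0.4],[0,0,-0.55],[0,0,-0.7],[0,0,-0.85],[0,0,-1.0],[0,0,-1.113]],"grip":[100,100,100,90,80,70,60,60,60,60]}' 40; python3 - <<'E'
from h import *
s=observe(); print(s['position'],s['eef_rot'],R.from_rotvec(s['eef_rot']).as_matrix(),s['joints'],s['finger_gap'],s['wrist_force'])
E
```

```text
time_s: 1.4
position: [0.4477, -0.2348, 0.4807]
eef_rot: [-2.394, -2.034, 0.0]
wrist_force: [0.5, -0.4, 0.9]
finger_gap: 0.0515
[ 0.44774214 -0.23475825  0.4807342 ] [-2.39388229e+00 -2.03433269e+00  2.14918830e-04] [[ 1.61326736e-01  9.86901040e-01 -1.47802387e-04]
 [ 9.86901049e-01 -1.61326743e-01 -3.73666220e-05]
 [-6.07216359e-05 -1.39838096e-04 -9.99999988e-01]] [-5.66414824e-01  1.18841926e-01  1.32320160e+00 -1.11770003e-04
  1.69965379e+00 -4.04394325e-01] 0.051514524991305155 [ 0.50569133 -0.43616413  0.86617913]
```

```bash
python3 -m crank '{"xyz":[[35,15,0],[60,25,0],[60,25,0],[60,25,0]],"turn":[[0,0,0],[0,0,0],[0,0,0],[0,0,0]],"grip":[60,60,60,60]}'; python3 - <<'E'
from h import *
snap('wrist','w1')
cv2.imwrite('pics/w1b.png',cv2.resize(load('w1')['img'],(800,600)))
E
```

```text
time_s: 1.9
position: [0.4811, -0.1817, 0.4806]
eef_rot: [-2.398, -2.03, 0.001]
wrist_force: [-0.9, -0.1, -0.8]
finger_gap: 0.0516
```

View pics/w1b.png

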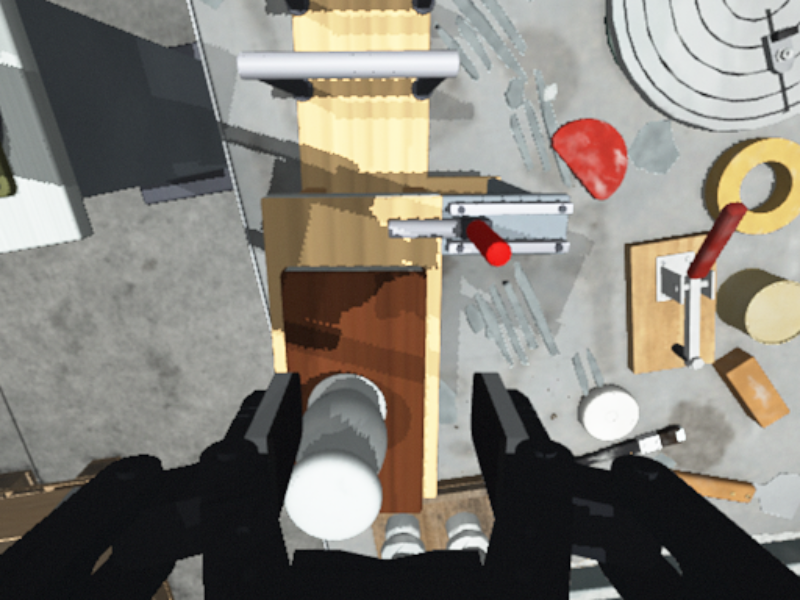

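The wrist view shows the deck edge from (264,197) to (442,195), the board's leading edge from (284,271) to (425,270), the pin top at (497,252) and bar 1 from (239,63) to (459,63).

```bash
python3 - <<'E'
from h import *
np.set_printoptions(precision=4,suppress=True)
w=load('w1'); f=.64
W=lambda a,b,h:ptz(w,a*f,b*f,h)
for n,a,b,h in [('deckL',264,198,.21),('deckR',442,196,.21),('deckRback',437,497,.21),('bar1L',240,62,.2045),('bar1R',458,62,.2045),('bdL',284,271,.228),('bdR',425,270,.228),('bdRtrail',421,511,.228),('pintop',497,253,.295),('piece top',334,495,.328),('rodtip',390,227,.222)]:
    print(n,W(a,b,h),pt(w,a*f,b*f),)
big('w1',150,110,390,200,3.3,'w1c'); big('w1',140,10,310,190,3.3,'w1d')
E
```

```text
deckL [ 0.4074 -0.1324  0.21  ] [ 0.3553 -0.1488  0.0022]
deckR [ 0.5222 -0.1501  0.21  ] [ 0.5225 -0.1505  0.2071]
deckRback [ 0.4875 -0.3821  0.21  ] [ 0.4846 -0.5283  0.0298]
bar1L [ 0.4108 -0.0496  0.2045] [ 0.4117 -0.0502  0.2082]
bar1R [ 0.5432 -0.0716  0.2045] [ 0.5427 -0.0719  0.2079]
bdL [ 0.4138 -0.1786  0.228 ] [ 0.4095 -0.1825  0.2107]
bdR [ 0.5037 -0.1928  0.228 ] [ 0.5041 -0.1962  0.2152]
bdRtrail [ 0.4742 -0.378   0.228 ] [ 0.4741 -0.379   0.2268]
pintop [ 0.5386 -0.1718  0.295 ] [ 0.5385 -0.1717  0.2957]
piece top [ 0.4372 -0.2765  0.328 ] [ 0.4373 -0.2761  0.3286]
rodtip [ 0.4858 -0.1626  0.222 ] [ 0.4858 -0.1623  0.2234]
```

View pics/w1c.png

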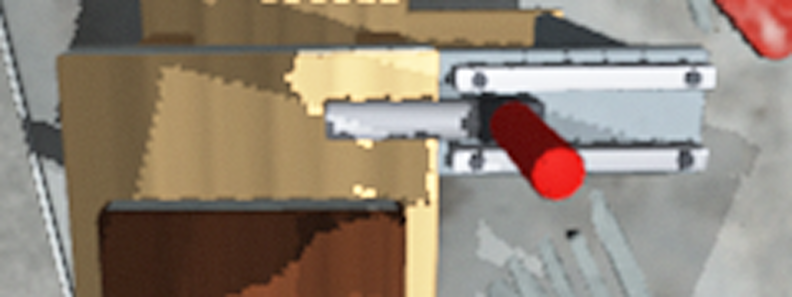

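View pics/w1d.png

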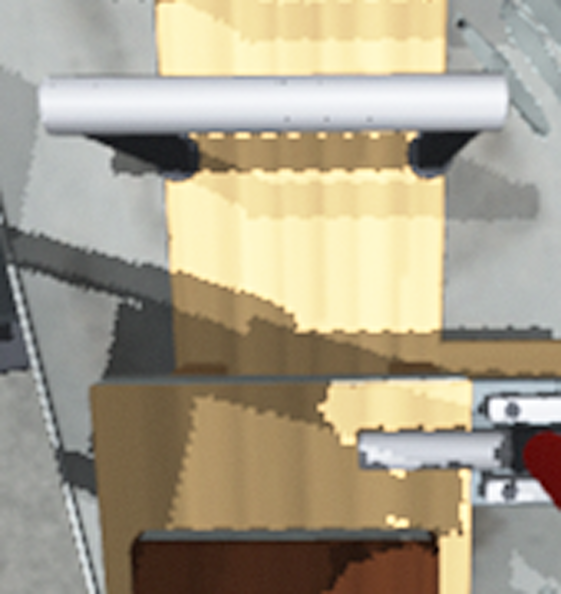

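```bash
python3 -m crank '{"xyz":[[9,28,0],[18,55,0],[18,55,-5],[18,55,40],[18,55,80],[18,55,115],[18,55,140],[18,55,152],[18,55,152],[18,55,152]],"turn":[[0,0,0],[0,0,0],[0,0,0],[0,0,0],[0,0,0],[0,0,0],[0,0,0],[0,0,0],[0,0,0],[0,0,0]],"grip":[60,60,60,60,60,60,60,60,60,60]}' 20; python3 - <<'E'
from h import *
snap('wrist','w2'); cv2.imwrite('pics/w2b.png',cv2.resize(load('w2')['img'],(800,600)))
snap('scene','s2'); big('s2',140,60,290,205,4,'s2c')
E
```

```text
time_s: 3.2
position: [0.5391, -0.1732, 0.3303]
eef_rot: [2.397, 2.028, 0.002]
wrist_force: [0.4, 0.0, -0.3]
finger_gap: 0.0512
```

View pics/w2b.png

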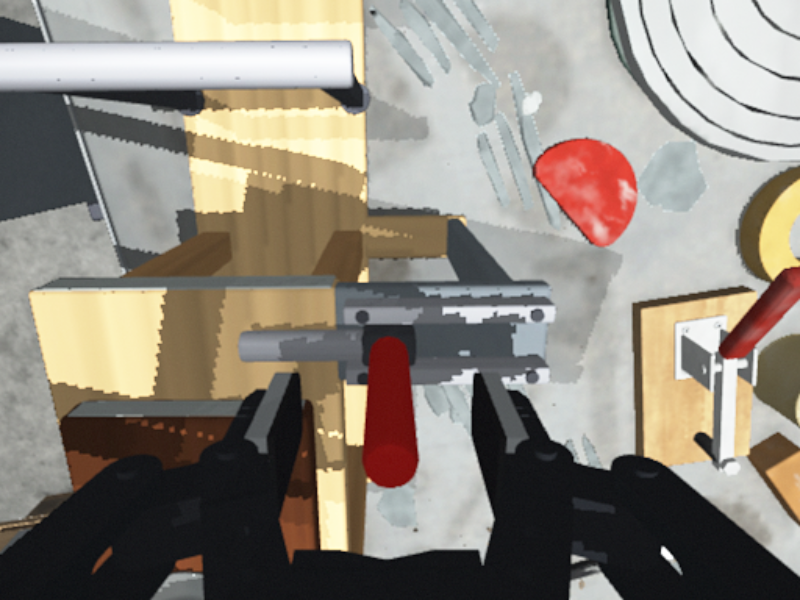

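View pics/s2c.png

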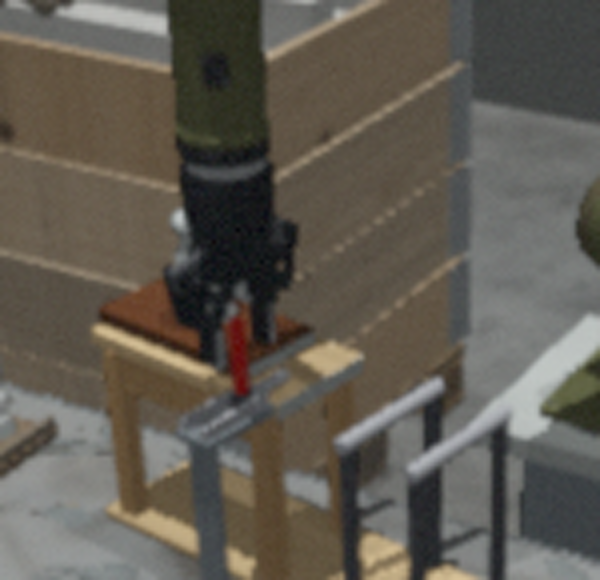

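```bash
python3 -m crank '{"xyz":[[0,0,0],[0,0,0],[0,0,0],[0,0,0],[0,0,0],[0,0,0]],"turn":[[0,0,0],[0,0,0],[0,0,0],[0,0,0],[0,0,0],[0,0,0]],"grip":[40,20,0,0,0,0]}' 20
python3 -m crank '{"xyz":[[0,4,0],[0,10,0],[0,16,0],[0,22,0],[0,28,0],[0,34,0],[0,39,0],[0,42,0],[0,43,0],[0,43,0]],"turn":[[0,0,0],[0,0,0],[0,0,0],[0,0,0],[0,0,0],[0,0,0],[0,0,0],[0,0,0],[0,0,0],[0,0,0]],"grip":[0,0,0,0,0,0,0,0,0,0]}'
python3 - <<'E'
from h import *
# line fits for yaw/position from w1, w2: edges near given lines (gray gradient), back-projected
np.set_printoptions(precision=4,suppress=True)
f=.64
def fit(fn,a,b,h,ch=None):
    w=load(fn); g=cv2.GaussianBlur(w['img'],(3,3),0).astype(float).sum(2)
    a=np.array(a)*f;b=np.array(b)*f; P=[]
    for t in np.linspace(.06,.94,40):
        u=a[0]+(b[0]-a[0])*t; v=a[1]+(b[1]-a[1])*t
        vs=np.arange(v-4,v+4.1,.25); col=np.array([cv2.getRectSubPix(g.astype(np.float32),(1,1),(float(u),float(y)))[0,0] for y in vs])
        gr=np.abs(np.gradient(col)); P.append((u,vs[gr.argmax()]))
    P=np.float32(P); X=np.array([ptz(w,u,v,h)[:2] for u,v in P])
    vx,vy,x0,y0=cv2.fitLine(X.astype(np.float32),cv2.DIST_HUBER,0,.001,.001).ravel()
    if vx<0: vx,vy=-vx,-vy
    print(fn,'yaw',np.degrees(np.arctan2(vy,vx)),'pt',x0,y0)
fit('w1',(264,198),(442,196),.21)
fit('w1',(240,53),(458,52),.2055); fit('w1',(240,77),(458,77),.2045)
fit('w1',(284,270),(425,269),.228)
fit('w2',(32,291),(335,286),.21); fit('w2',(0,45),(350,40),.2055); fit('w2',(70,404),(250,402),.228)
E
```

```text
time_s: 4.05
position: [0.5389, -0.1728, 0.3293]
eef_rot: [2.397, 2.029, 0.001]
wrist_force: [0.2, -0.2, 4.8]
finger_gap: 0.0135
time_s: 5.3
position: [0.5812, -0.1795, 0.3293]
eef_rot: [-2.398, -2.03, -0.001]
wrist_force: [-0.7, 1.1, 5.3]
finger_gap: 0.0131
w1 yaw -9.623998 pt 0.45356083 -0.13758942
w1 yaw -8.439635 pt 0.47400993 -0.053945675
w1 yaw -8.714879 pt 0.47120652 -0.06812258
w1 yaw -8.050546 pt 0.45732576 -0.18525706
w2 yaw -9.10359 pt 0.47294354 -0.14098547
w2 yaw -8.545212 pt 0.48878637 -0.056216817
w2 yaw -9.248066 pt 0.45337048 -0.17629865
```

```bash
python3 -m crank '{"xyz":[[0,1,0],[0,2,0],[0,2,0],[0,2,0]],"turn":[[0,0,0],[0,0,0],[0,0,0],[0,0,0]],"grip":[0,0,0,0]}'
python3 - <<'E'
from h import *
snap('wrist','w3'); cv2.imwrite('pics/w3b.png',cv2.resize(load('w3')['img'],(800,600)))
E
```

```text
time_s: 5.8
position: [0.5822, -0.1796, 0.3293]
eef_rot: [-2.396, -2.029, 0.001]
wrist_force: [-3.8, 1.1, 6.7]
finger_gap: 0.0134
```

View pics/w3b.png

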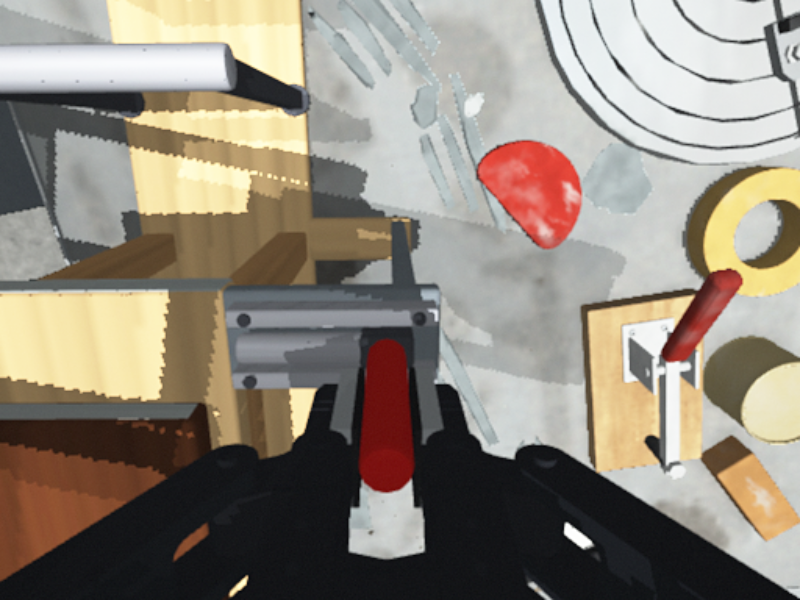

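```bash
python3 -m crank '{"xyz":[[0,1,0],[0,2,0],[0,2,0]],"turn":[[0,0,0],[0,0,0],[0,0,0]],"grip":[0,0,0]}'
```

```text
time_s: 6.22
position: [0.5825, -0.1797, 0.3293]
eef_rot: [-2.394, -2.027, 0.005]
wrist_force: [-7.7, 2.7, 8.8]
finger_gap: 0.0136
```

```bash
python3 -m crank '{"xyz":[[0,-3,0],[0,-3,0],[0,-3,0],[0,-3,0],[0,-3,-20],[0,-3,-60],[0,-3,-110],[0,-3,-150],[0,-3,-150]],"turn":[[0,0,0],[0,0,0],[0,0,0],[0,0,0],[0,0,0],[0,0,0],[0,0,0],[0,0,-0.012],[0,0,-0.012]],"grip":[0,40,60,60,60,60,60,60,60]}'
python3 - <<'E'
from h import *
np.set_printoptions(precision=4,suppress=True)
print(observe()['eef_rot'])
snap('wrist','w4'); cv2.imwrite('pics/w4b.png',cv2.resize(load('w4')['img'],(800,600)))
c=capture('wrist'); Tc=np.array(c['T_tool_cam']); d=c['depth'];K=c['K'];v,u=np.mgrid[0:384,0:512]
P=np.stack([(u-K[0,2])/K[0,0]*d,-(v-K[1,2])/K[1,1]*d,-d],-1)@Tc[:3,:3].T+Tc[:3,3]
m=(d>0)&(P[...,2]<.12)&(P[...,2]>-.05)&(np.abs(P[...,0])<.06)
for s in (-1,1):
  for z in np.arange(.03,.085,.005):
    q=P[m&(P[...,1]*s>0)&(P[...,2]>z)&(P[...,2]<=z+.005)]
    if len(q): print(s,round(z,3),len(q),'x',q[:,0].min(),q[:,0].max(),'y',q[:,1].min(),q[:,1].max())
E
```

```text
time_s: 7.35
position: [0.5832, -0.1805, 0.4831]
eef_rot: [2.38, 2.039, 0.006]
wrist_force: [-0.7, -0.2, 0.3]
finger_gap: 0.0513
[2.3803 2.0392 0.006 ]
-1 0.03 507 x -0.011143152939769446 0.012320319601224997 y -0.03525333383539234 -0.026092102618337512
-1 0.035 327 x -0.010865498796352707 0.012159453363469547 y -0.03975153551295318 -0.0260609875934387
-1 0.04 341 x -0.010870095085805845 0.012111154650419134 y -0.04009203429593813 -0.025895832191787642
-1 0.045 314 x -0.010654518570907295 0.012071095693203665 y -0.04003365981442805 -0.02603487713257748
-1 0.05 270 x -0.010642988817513521 0.01193030500474973 y -0.040104795026619774 -0.02604655656338618
-1 0.055 249 x -0.011142519401351955 0.012061680606314157 y -0.040018871386636665 -0.026024427463566854
-1 0.06 181 x -0.010796001605619499 0.011739639699507337 y -0.038824415536179144 -0.0259841600969927
-1 0.065 61 x -0.009841970434639219 0.010952188772252167 y -0.03292150216954921 -0.02609229796639322
1 0.03 515 x -0.010898657840172812 0.012242742425255734 y 0.0244564229827729 0.035101064391415075
1 0.035 322 x -0.010606139284600496 0.012462176757529156 y 0.02457551198519719 0.038558057054328125
1 0.04 352 x -0.01046873609561659 0.012269059446820621 y 0.02463007365199357 0.0385357374259576
1 0.045 310 x -0.010736984786075834 0.012119548980033784 y 0.02461903762417131 0.03847079175253081
1 0.05 266 x -0.010736478586950413 0.012016694630358746 y 0.02467783987355908 0.03844636478269538
1 0.055 254 x -0.01049530819591353 0.011801633468169065 y 0.024567013579740914 0.03865459332006585
1 0.06 176 x -0.01025143460811695 0.01192987620094288 y 0.024734176995425582 0.0369286247449347
1 0.065 59 x -0.00990757511201025 0.010786967813624912 y 0.02473841050027486 0.03161636376985888
```

View pics/w4b.png

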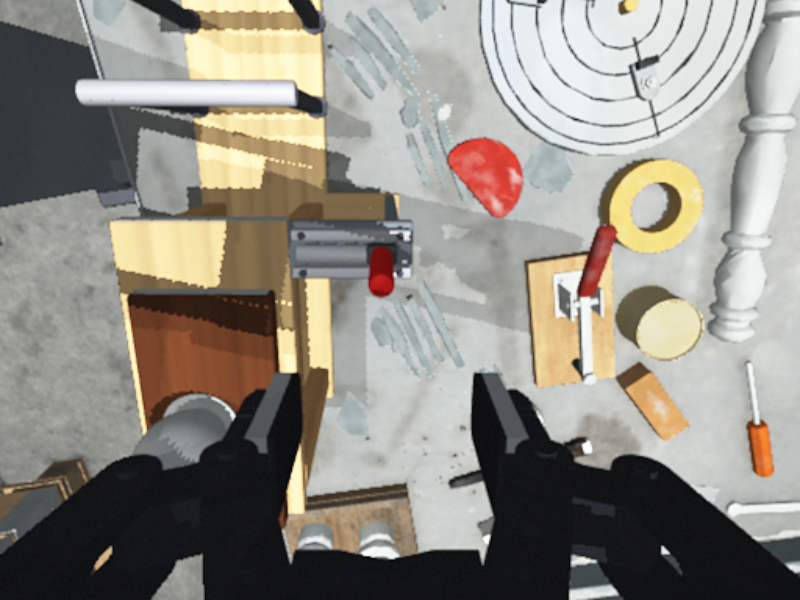

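```bash
cat >> h.py <<'E'
f=.64
def fit(fn,a,b,h,vert=False,n=60,win=4,lo=.06,hi=.94,out=False):
    w=load(fn); g=cv2.GaussianBlur(w['img'],(3,3),0).astype(np.float32).sum(2)
    a=np.array(a)*f;b=np.array(b)*f; P=[]
    o=np.arange(-win,win+.1,.25)
    for t in np.linspace(lo,hi,n):
        u,v=a+(b-a)*t
        us,vs=(u+o,v+0*o) if vert else (u+0*o,v+o)
        col=cv2.remap(g,us.astype(np.float32)[None],vs.astype(np.float32)[None],cv2.INTER_LINEAR)[0]
        gr=np.abs(np.gradient(col)); k=gr.argmax(); P.append((us[k],vs[k]))
    X=np.array([ptz(w,u,v,h)[:2] for u,v in P])
    vx,vy,x0,y0=cv2.fitLine(X.astype(np.float32),cv2.DIST_WELSCH,0,.001,.001).ravel()
    res=np.abs((X-[x0,y0])@[-vy,vx]); 
    if (vx if not vert else vy)<0: vx,vy=-vx,-vy
    ang=np.degrees(np.arctan2(vy,vx))-(90 if vert else 0)
    print(fn,'yaw %.2f pt %.4f %.4f medres %.2f mm'%(ang,x0,y0,1e3*np.median(res)))
    return ang,x0,y0
E
python3 - <<'E'
from h import *
print('deck');fit('w4',(112,224),(288,221),.21)
print('bar1');fit('w4',(80,81),(295,81),.2065);fit('w4',(80,105),(295,105),.204)
print('board lead'); fit('w4',(132,294),(272,292),.228)
print('board bolt side'); fit('w4',(273,300),(281,395),.228,vert=True)
print('deck bolt side'); fit('w4',(291,290),(301,500),.21,vert=True)
print('w1 sides'); fit('w1',(425,275),(422,500),.228,vert=True); fit('w1',(441,275),(437,490),.21,vert=True)
big('w4',60,30,210,200,4,'w4c')
E
```

```text
deck
w4 yaw -8.77 pt 0.4592 -0.1391 medres 0.06 mm
bar1
w4 yaw -8.09 pt 0.4860 -0.0558 medres 0.17 mm
w4 yaw -8.66 pt 0.4815 -0.0695 medres 0.14 mm
board lead
w4 yaw -9.52 pt 0.4657 -0.1867 medres 0.56 mm
board bolt side
w4 yaw -7.65 pt 0.5017 -0.2340 medres 0.64 mm
deck bolt side
w4 yaw -9.16 pt 0.5032 -0.2753 medres 1.20 mm
w1 sides
w1 yaw -9.10 pt 0.4908 -0.2773 medres 0.33 mm
w1 yaw -8.98 pt 0.5011 -0.2847 medres 0.49 mm
```

View pics/w4c.png

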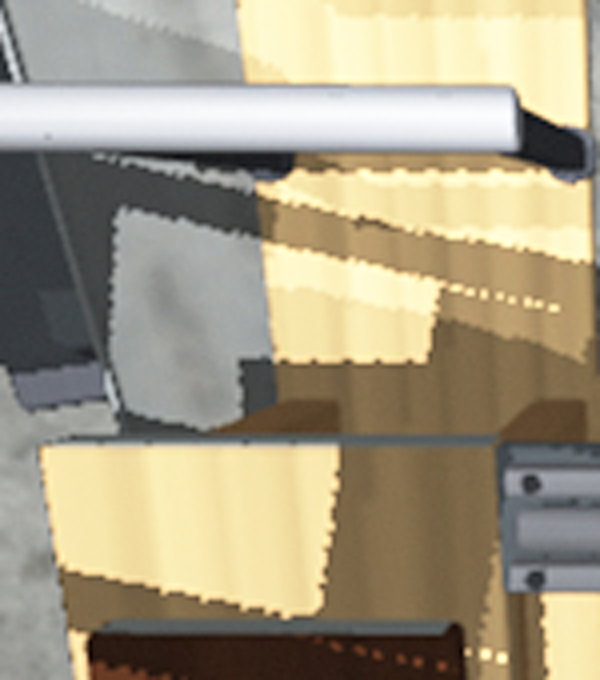

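```bash
python3 -m crank '{"xyz":[[-30,-15,0],[-80,-39,0],[-130,-63,0],[-180,-88,0],[-225,-110,0],[-253,-123,0],[-253,-123,0],[-253,-123,0]],"turn":[[0,0,0],[0,0.03,0],[0,0.06,0],[0,0.1,0],[0,0.14,0],[0,0.14,0],[0,0.14,0],[0,0.14,0]],"grip":[60,60,60,60,60,60,60,60]}'
python3 - <<'E'
from h import *
np.set_printoptions(precision=4,suppress=True)
s=observe();M=R.from_rotvec(s['eef_rot']).as_matrix(); print(M, s['joints'])
p=s['position']-np.array([.4641,-.1396,0]); print('stand',p[0]*.9881-p[1]*.1539,p[0]*.1539+p[1]*.9881,p[2])
print('tool yaw of y', np.degrees(np.arctan2(M[1,1],M[0,1])))
print('1mm down in tool', M.T@[0,0,-1],' 1mm y_s', M.T@[.1539,.9881,0],' x_s',M.T@[.9881,-.1539,0])
snap('wrist','w5'); cv2.imwrite('pics/w5b.png',cv2.resize(load('w5')['img'],(800,600)))
E
```

```text
time_s: 8.45
position: [0.4218, -0.4106, 0.4774]
eef_rot: [-2.311, -1.98, -0.163]
wrist_force: [0.7, 0.4, 0.4]
finger_gap: 0.0512
[[ 0.1522  0.9882  0.0199]
 [ 0.9781 -0.1534  0.1407]
 [ 0.1421 -0.0019 -0.9898]] [-0.8964  0.289   1.116   0.1073  1.8333 -0.7194]
stand -0.00012478012368660057 -0.27425725995014527 0.4773682006027122
tool yaw of y -8.826869564685914
1mm down in tool [-0.1421  0.0019  0.9898]  1mm y_s [0.9899 0.0005 0.1421]  x_s [-0.0002  1.     -0.002 ]
```

View pics/w5b.png

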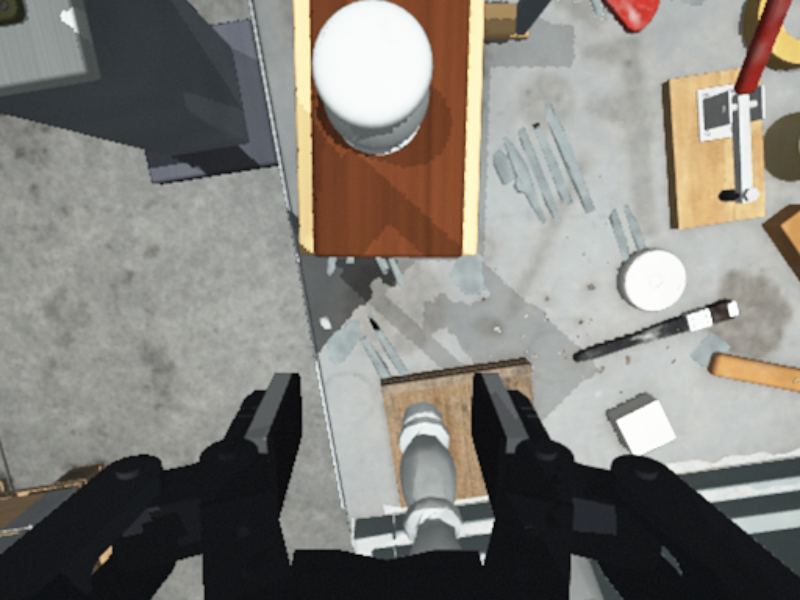

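```bash
cat >> h.py <<'E'
def st(x,y): a,b=x-.4641,y+.1396; return np.round(1e3*np.array([a*.9881-b*.1539,a*.1539+b*.9881]),1)
E
python3 - <<'E'
from h import *
a=fit('w5',(316,256),(463,256),.227); print(st(a[1],a[2]))
for s in [((313,60),(315,245),.228),((469,20),(463,245),.228),((296,40),(301,235),.21),((483,20),(478,235),.21)]:
    a=fit('w5',s[0],s[1],s[2],vert=True,win=2.5); print(st(a[1],a[2]))
w=load('w5'); print('piece',st(*ptz(w,372*.64,64*.64,.328)[:2]), pt(w,372*.64,64*.64))
E
```

```text
w5 yaw -9.67 pt 0.4343 -0.3742 medres 0.24 mm
[   6.7 -236.4]
w5 yaw -9.12 pt 0.3901 -0.3007 medres 0.26 mm
[ -48.4 -170.6]
w5 yaw -9.25 pt 0.4860 -0.3038 medres 0.24 mm
[  46.9 -158.9]
w5 yaw -8.65 pt 0.3803 -0.2894 medres 0.25 mm
[ -59.8 -161. ]
w5 yaw -8.96 pt 0.4987 -0.2993 medres 0.32 mm
[  58.8 -152.5]
piece [  -7.5 -146.9] [ 0.43411926 -0.28380965  0.32891661]
```

```bash
python3 -m crank '{"xyz":[[-5,0,35],[-11.5,0.1,80],[-18,0.2,125],[-23.5,0.3,163],[-26.5,0.4,184],[-27.8,0.4,193.4],[-27.8,0.4,193.4],[-27.8,0.4,193.4]],"turn":[[0,0,0],[0,0,0],[0,0,0],[0,0,0],[0,0,0],[0,0,0],[0,0,0],[0,0,0]],"grip":[60,60,60,60,60,60,60,60]}'
python3 - <<'E'
from h import *
np.set_printoptions(precision=4,suppress=True)
s=observe();M=R.from_rotvec(s['eef_rot']).as_matrix(); print(st(*s['position'][:2]),s['position'][2],'yaw', np.degrees(np.arctan2(M[1,1],M[0,1])), M.T@[.1539,.9881,0])
snap('wrist','w6'); cv2.imwrite('pics/w6b.png',cv2.resize(load('w6')['img'],(800,600)))
E
```

```text
time_s: 9.5
position: [0.4227, -0.4119, 0.2848]
eef_rot: [-2.314, -1.984, -0.162]
wrist_force: [-0.4, 0.0, -0.6]
finger_gap: 0.0512
[   1.  -275.4] 0.2847800744733785 yaw -8.788123981045965 [0.9904 0.0011 0.138 ]
```

View pics/w6b.png

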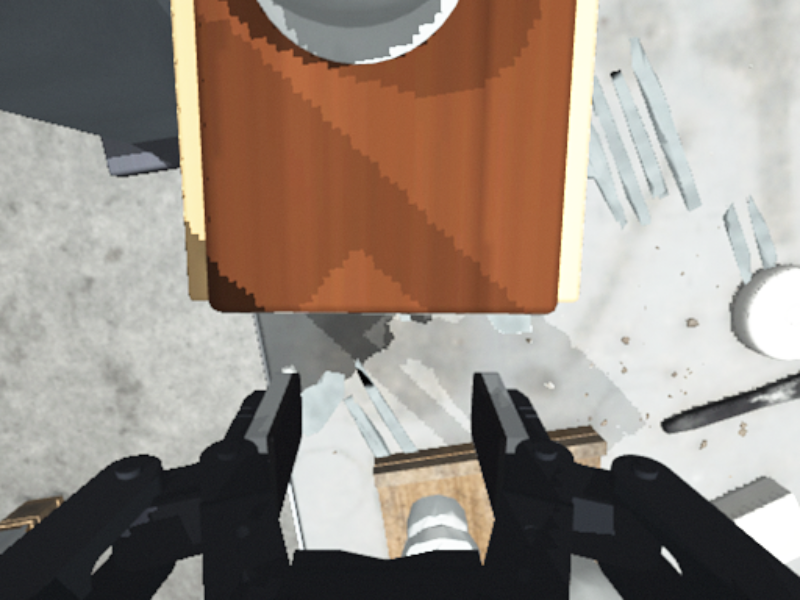

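```bash
python3 -m crank '{"xyz":[[3.7,0,2.5],[8.6,0,3.2],[11.6,0,3.7],[13.6,0,3.9],[14.6,0,4.1],[15.5,0,4.2],[16.5,0,4.3],[17.5,0,4.5],[18.5,0,4.6],[19.5,0,4.8]],"turn":[[0,0,0],[0,0,0],[0,0,0],[0,0,0],[0,0,0],[0,0,0],[0,0,0],[0,0,0],[0,0,0],[0,0,0]],"grip":[60,60,60,60,60,60,60,60,60,60]}'
python3 - <<'E'
from h import *
s=observe(); print(st(*s['position'][:2]),s['position'][2])
snap('wrist','w7'); cv2.imwrite('pics/w7b.png',cv2.resize(load('w7')['img'],(800,600)))
E
```

```text
time_s: 10.8
position: [0.4252, -0.3929, 0.2816]
eef_rot: [-2.315, -1.983, -0.161]
wrist_force: [-0.2, -3.8, -0.6]
finger_gap: 0.0517
[   0.5 -256.2] 0.2815892989240152
```

View pics/w7b.png

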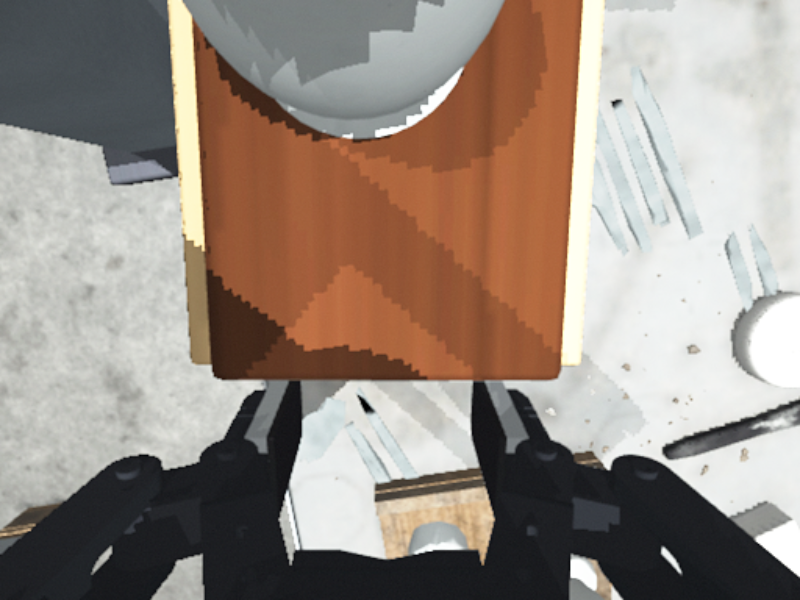

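```bash
python3 -m crank '{"xyz":[[1.5,0,0.2],[3,0,0.4],[5,0,0.7],[8,0,1.1],[11,0,1.5],[15,0,2.1],[19,0,2.7],[23,0,3.2],[27,0,3.8],[31,0,4.3]],"turn":[[0,0,0],[0,0,0],[0,0,0],[0,0,0],[0,0,0],[0,0,0],[0,0,0],[0,0,0],[0,0,0],[0,0,0]],"grip":[60,60,60,60,60,60,60,60,60,60]}'
python3 - <<'E'
from h import *
s=observe(); M=R.from_rotvec(s['eef_rot']).as_matrix();print(st(*s['position'][:2]),s['position'][2],np.degrees(np.arctan2(M[1,1],M[0,1])), M.T@[.1539,.9881,0])
snap('wrist','w8'); cv2.imwrite('pics/w8b.png',cv2.resize(load('w8')['img'],(800,600)))
E
```

```text
time_s: 12.1
position: [0.4299, -0.3607, 0.2815]
eef_rot: [-2.313, -1.982, -0.162]
wrist_force: [0.5, -2.3, -1.0]
finger_gap: 0.051
[   0.3 -223.8] 0.28153418398844215 -8.821397839143923 [9.90214492e-01 5.49575420e-04 1.39648765e-01]
```

View pics/w8b.png

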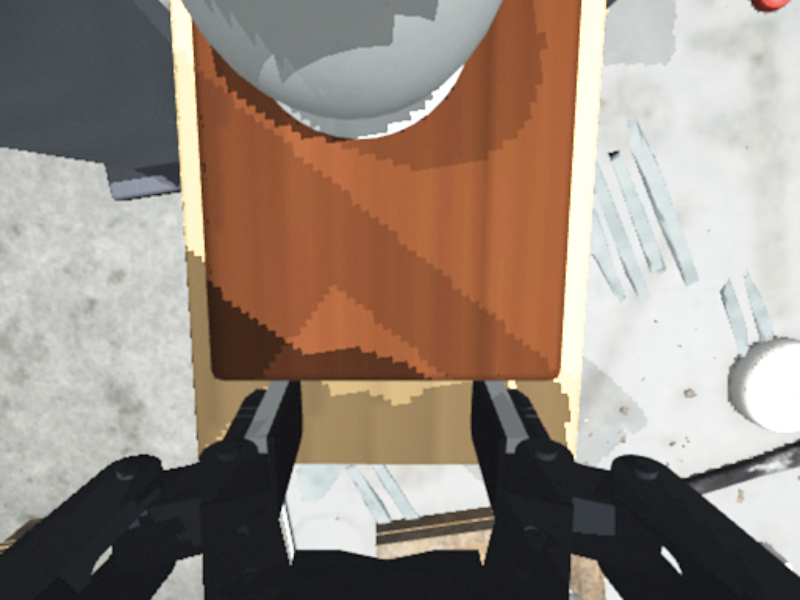

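```bash
python3 -m crank '{"xyz":[[4,0,0.6],[8,0,1.1],[12.5,0,1.8],[17,0,2.4],[22,0,3.1],[27,0,3.8],[32,0,4.5],[37,0,5.2],[42,0,5.9],[47,0,6.6]],"turn":[[0,0,0],[0,0,0],[0,0,0],[0,0,0],[0,0,0],[0,0,0],[0,0,0],[0,0,0],[0,0,0],[0,0,0]],"grip":[60,60,60,60,60,60,60,60,60,60]}'
python3 -m crank '{"xyz":[[5,0,0.7],[10,0,1.4],[15,0,2.1],[20,0,2.8],[25,0,3.5],[30,0,4.2],[35,0,4.9],[40,0,5.6],[44,0,6.2],[48,0,6.8]],"turn":[[0,0,0],[0,0,0],[0,0,0],[0,0,0],[0,0,0],[0,0,0],[0,0,0],[0,0,0],[0,0,0],[0,0,0]],"grip":[60,60,60,60,60,60,60,60,60,60]}'
python3 - <<'E'
from h import *
s=observe(); M=R.from_rotvec(s['eef_rot']).as_matrix();print(st(*s['position'][:2]),s['position'][2],np.degrees(np.arctan2(M[1,1],M[0,1])), M.T@[.1539,.9881,0])
snap('wrist','w9'); cv2.imwrite('pics/w9b.png',cv2.resize(load('w9')['img'],(800,600)))
snap('scene','s9'); big('s9',140,60,290,205,4,'s9c')
E
```

```text
time_s: 13.4
position: [0.4372, -0.3138, 0.2815]
eef_rot: [-2.313, -1.982, -0.162]
wrist_force: [-1.1, -4.3, -1.0]
finger_gap: 0.0513
time_s: 14.65
position: [0.4447, -0.2661, 0.2816]
eef_rot: [-2.314, -1.982, -0.162]
wrist_force: [-0.7, -3.8, -0.1]
finger_gap: 0.051
[   0.3 -128. ] 0.2816424080480383 -8.82281518464253 [9.90273788e-01 5.24837740e-04 1.39227764e-01]
```

View pics/w9b.png

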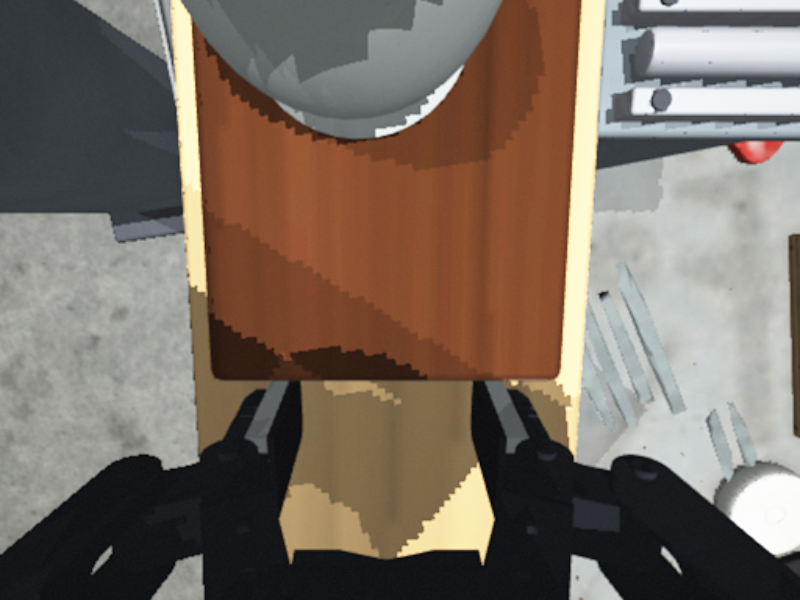

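View pics/s9c.png

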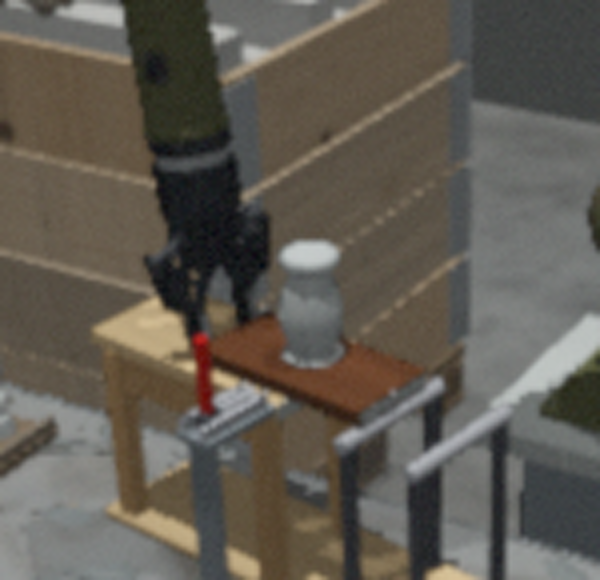

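```bash
python3 -m crank '{"xyz":[[4,0,0.6],[8,0,1.1],[12,0,1.7],[16,0,2.2],[20,0,2.8],[24,0,3.4],[28,0,3.9],[32,0,4.5],[36,0,5.1],[40,0,5.6]],"turn":[[0,0,0],[0,0,0],[0,0,0],[0,0,0],[0,0,0],[0,0,0],[0,0,0],[0,0,0],[0,0,0],[0,0,0]],"grip":[60,60,60,60,60,60,60,60,60,60]}'
python3 -m crank '{"xyz":[[4,0,0.6],[8,0,1.1],[12,0,1.7],[16,0,2.2],[20,0,2.8],[24,0,3.4],[28,0,3.9],[32,0,4.5],[36,0,5.1],[40,0,5.6]],"turn":[[0,0,0],[0,0,0],[0,0,0],[0,0,0],[0,0,0],[0,0,0],[0,0,0],[0,0,0],[0,0,0],[0,0,0]],"grip":[60,60,60,60,60,60,60,60,60,60]}'
python3 - <<'E'
from h import *
s=observe(); M=R.from_rotvec(s['eef_rot']).as_matrix();print(st(*s['position'][:2]),s['position'][2],np.degrees(np.arctan2(M[1,1],M[0,1])), M.T@[.1539,.9881,0])
snap('wrist','w10'); cv2.imwrite('pics/w10b.png',cv2.resize(load('w10')['img'],(800,600)))
snap('scene','s10'); big('s10',140,60,290,205,4,'s10c')
E
```

```text
time_s: 16.0
position: [0.4511, -0.2266, 0.282]
eef_rot: [-2.314, -1.983, -0.162]
wrist_force: [-0.3, -6.4, 3.5]
finger_gap: 0.0508
time_s: 17.25
position: [0.457, -0.1862, 0.2817]
eef_rot: [-2.313, -1.982, -0.162]
wrist_force: [-0.9, -5.2, 2.4]
finger_gap: 0.0509
[  0.1 -47.1] 0.28165582836013353 -8.826378658681712 [9.90224102e-01 4.62642566e-04 1.39580921e-01]
```

View pics/w10b.png

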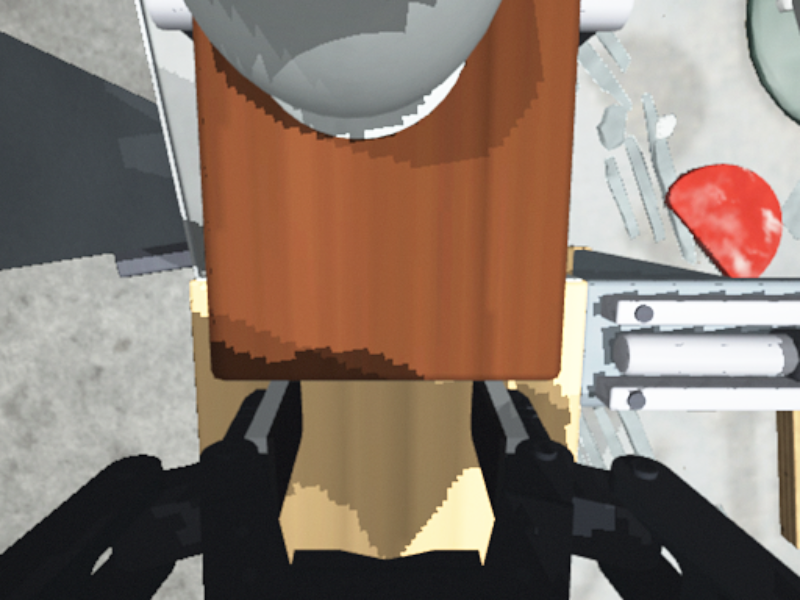

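View pics/s10c.png

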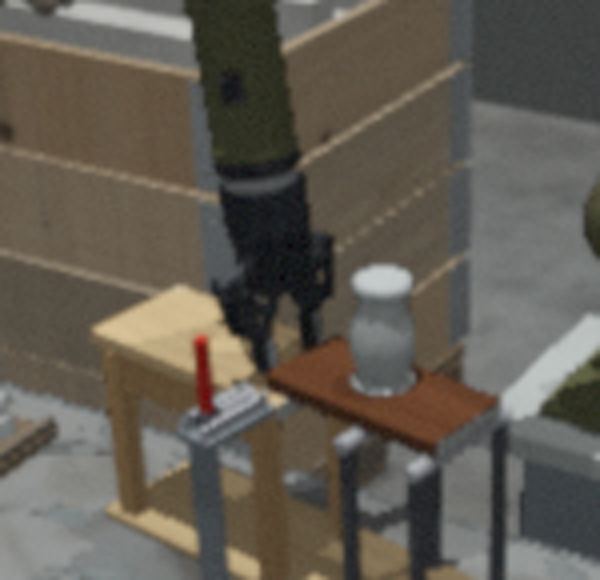

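```bash
python3 -m crank '{"xyz":[[4,0,0.6],[8,0,1.1],[12,0,1.7],[16,0,2.2],[20,0,2.8],[24,0,3.4],[28,0,3.9],[31,0,4.4],[34,0,4.8],[36,0,5.1]],"turn":[[0,0,0],[0,0,0],[0,0,0],[0,0,0],[0,0,0],[0,0,0],[0,0,0],[0,0,0],[0,0,0],[0,0,0]],"grip":[60,60,60,60,60,60,60,60,60,60]}'
python3 -m crank '{"xyz":[[1,0,0.1],[2,0,0.3],[2,0,0.3]],"turn":[[0,0,0],[0,0,0],[0,0,0]],"grip":[60,60,60]}'
python3 - <<'E'
from h import *
s=observe(); M=R.from_rotvec(s['eef_rot']).as_matrix();print(st(*s['position'][:2]),s['position'][2],np.degrees(np.arctan2(M[1,1],M[0,1])), M.T@[.1539,.9881,0])
snap('wrist','w11'); cv2.imwrite('pics/w11b.png',cv2.resize(load('w11')['img'],(800,600)))
snap('scene','s11'); big('s11',160,60,300,200,5,'s11c')
snap('top','t11'); big('t11',230,145,400,265,4.5,'t11c')
E
```

```text
time_s: 18.6
position: [0.4625, -0.1502, 0.2815]
eef_rot: [-2.313, -1.982, -0.162]
wrist_force: [-0.4, -4.1, -0.2]
finger_gap: 0.0517
time_s: 18.98
position: [0.4629, -0.1484, 0.2815]
eef_rot: [-2.313, -1.982, -0.162]
wrist_force: [0.0, -2.6, -1.0]
finger_gap: 0.051
[ 0.1 -8.9] 0.2815311507381712 -8.82438167839091 [9.90183541e-01 4.97496905e-04 1.39868249e-01]
```

View pics/w11b.png

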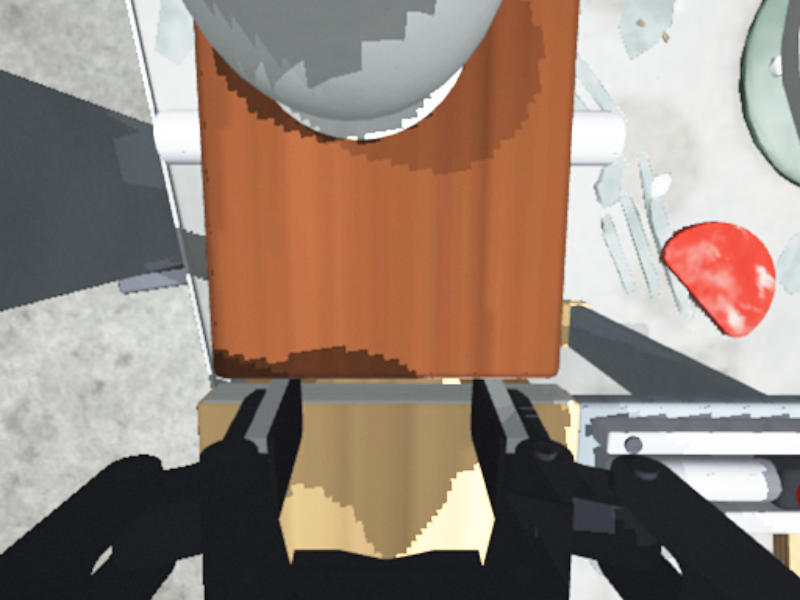

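View pics/s11c.png

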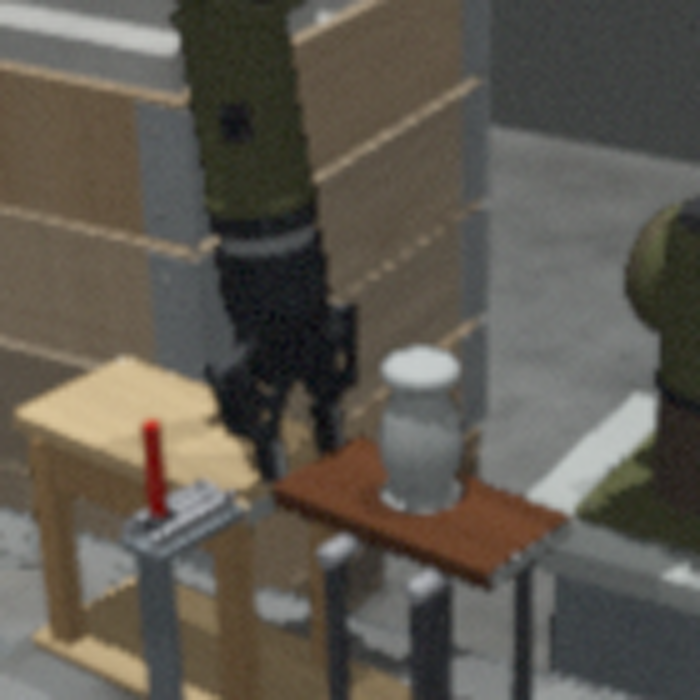

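View pics/t11c.png

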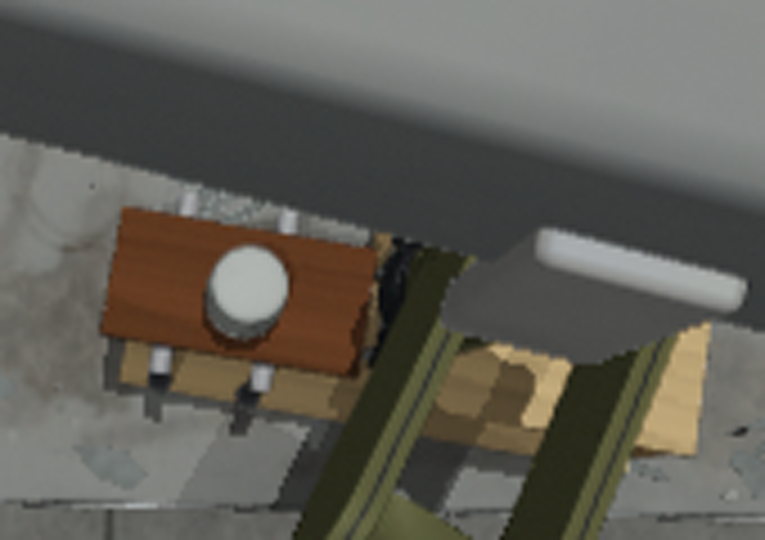

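```bash
python3 - <<'E'
from h import *
def sf(*a,**k):
    r=fit(*a,**k); print('   ',st(r[1],r[2]))
print('board trail');sf('w11',(216,378),(556,377),.2255,win=3)
print('deck edge top');sf('w11',(303,403),(470,403),.21,win=3)
print('bar1 L/R ends near'); w=load('w11')
for n,u,v,h in [('barLt',180,112,.2045),('barLb',180,163,.2035),('barRt',600,112,.2045),('barRb',600,163,.2035),('barLend',153,137,.2045),('barRend',626,137,.2045)]: print(n,st(*ptz(w,u*.64,v*.64,h)[:2]))
sf('w11',(198,40),(212,340),.2265,vert=True,win=3); sf('w11',(577,40),(562,340),.2265,vert=True,win=3)
t=load('t11')
for n,a,b in [('leadU',122,208),('leadD',102,333),('trailU',378,249),('trailD',357,376)]: print(n,st(*ptz(t,230+a/4.5,145+b/4.5,.2265)[:2]))
for n,a,b in [('bar2 D end',160,374),('bar1 D end',261,391)]: print(n,st(*ptz(t,230+a/4.5,145+b/4.5,.2045)[:2]))
s=load('s11')
for n,a,b in [('leadR',492,585),('leadL',567,520),('trailR',275,488),('trailL',358,441)]: print('scene',n,st(*ptz(s,160+a/5,60+b/5,.2265)[:2]))
E
```

```text
board trail
w11 yaw -8.77 pt 0.4759 -0.1289 medres 0.04 mm
    [10.  12.4]
deck edge top
w11 yaw -8.74 pt 0.4625 -0.1392 medres 0.00 mm
    [-1.6  0.1]
bar1 L/R ends near
barLt [-61.1  85.7]
barLb [-62.4  71.4]
barRt [61.4 86. ]
barRb [62.8 71.6]
barLend [-69.5  78.7]
barRend [69.5 78.9]
w11 yaw -8.74 pt 0.4267 -0.0665 medres 0.14 mm
    [-48.2  66.5]
w11 yaw -8.56 pt 0.5162 -0.1030 medres 0.09 mm
    [45.9 44.2]
leadU [ 44.4 202. ]
leadD [-48.5 200.2]
trailU [46.6 13.2]
trailD [-47.2  14.3]
bar2 D end [-68.6 154.1]
bar1 D end [-68.   79.3]
scene leadR [ 60.6 215.7]
scene leadL [-36.4 205.6]
scene trailR [50.5 21. ]
scene trailL [-36.9  22.1]
```

```bash
python3 -m crank '{"xyz":[[1,0,0.1],[3,0,0.4],[5,0,0.7],[7,0,1],[8.5,0,1.2],[9.5,0,1.3],[10.2,0,1.4],[10.2,0,1.4]],"turn":[[0,0,0],[0,0,0],[0,0,0],[0,0,0],[0,0,0],[0,0,0],[0,0,0],[0,0,0]],"grip":[60,60,60,60,60,60,60,60]}'
python3 - <<'E'
from h import *
s=observe(); print(st(*s['position'][:2]))
snap('wrist','w12'); snap('top','t12'); big('t12',230,145,400,265,4.5,'t12c')
cv2.imwrite('pics/w12b.png',cv2.resize(load('w12')['img'],(800,600)))
E
```

```text
time_s: 20.12
position: [0.4644, -0.1382, 0.2816]
eef_rot: [-2.313, -1.982, -0.162]
wrist_force: [-0.9, -2.3, -1.5]
finger_gap: 0.0512
[0.1 1.4]
```

View pics/t12c.png

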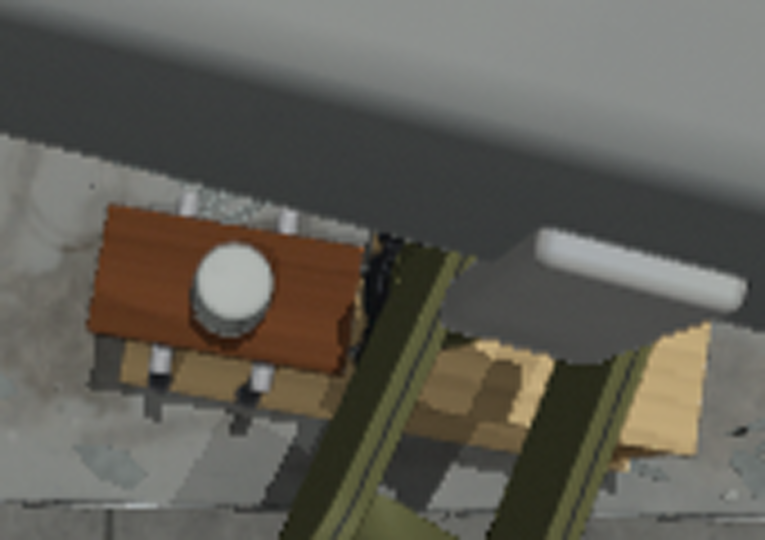

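View pics/w12b.png

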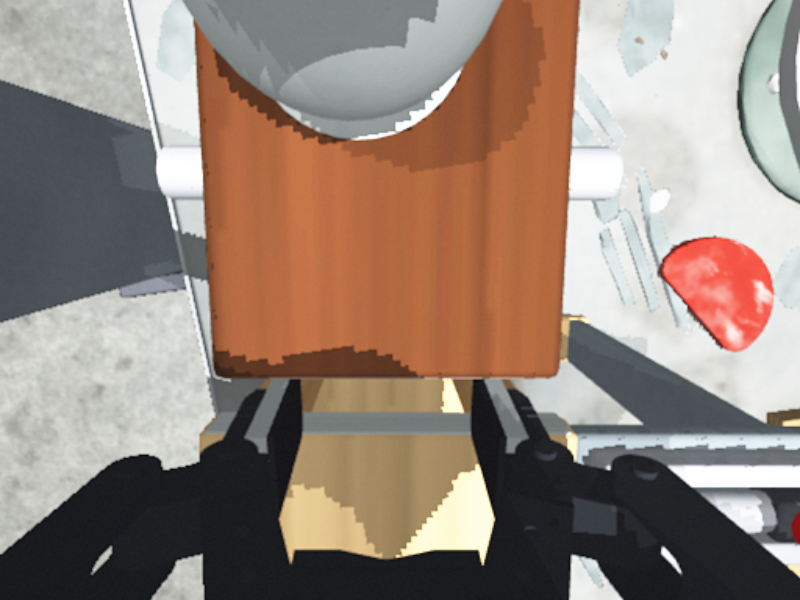

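```bash
python3 -m crank '{"xyz":[[-3,0,-0.4],[-8,0,-1.1],[-12,0,-1.7],[-12,0,-1.7],[-9,0,-21],[-3,0,-61],[4,0,-111],[10,0,-161],[16,0,-199],[16,0,-199]],"turn":[[0,0,0],[0,0,0],[0,0,0],[0,0,0],[0,0,0],[0,0,0],[0,-0.04,0],[0,-0.1,0],[0,-0.14,0],[0,-0.14,0]],"grip":[60,60,60,60,60,60,60,60,60,60]}'
python3 -m crank '{"xyz":[[15,0,0],[35,0,-20],[50,0,-40],[50,0,-40],[50,0,-40]],"turn":[[0,0,0],[0,0,0],[0,0,0],[0,0,0],[0,0,0]],"grip":[60,60,60,60,60]}'
python3 - <<'E'
from h import *
s=observe(); print(st(*s['position'][:2]),s['position'],s['eef_rot'])
snap('wrist','w13'); snap('top','t13'); big('t13',230,145,400,265,4.5,'t13c')
cv2.imwrite('pics/w13b.png',cv2.resize(load('w13')['img'],(800,600)))
E
```

```text
time_s: 21.48
position: [0.4637, -0.1499, 0.4847]
eef_rot: [2.379, 2.041, 0.006]
wrist_force: [1.5, 0.2, -0.9]
finger_gap: 0.0513
time_s: 22.1
position: [0.4699, -0.1006, 0.519]
eef_rot: [-2.384, -2.043, 0.003]
wrist_force: [-0.1, -0.0, -0.1]
finger_gap: 0.051
[-0.3 39.4] [ 0.46991978 -0.10058703  0.51904277] [-2.38350605 -2.04253834  0.00287637]
```

View pics/w13b.png

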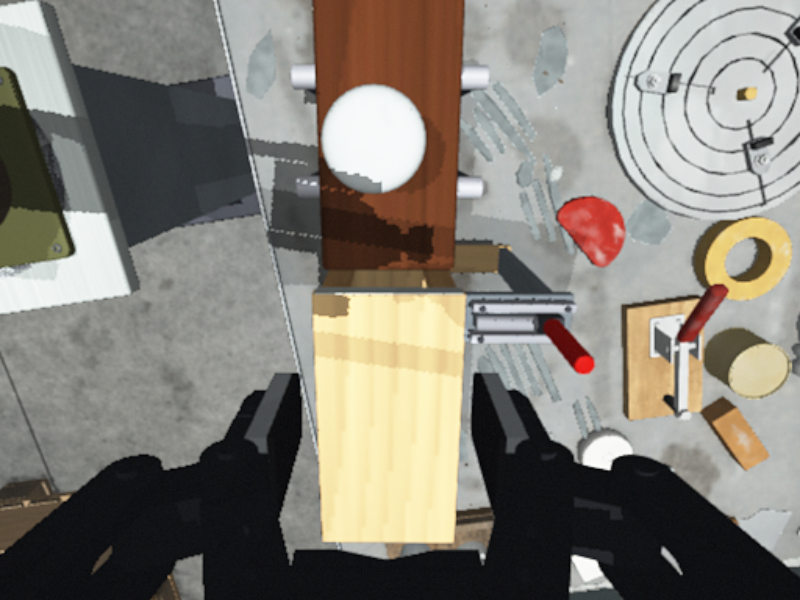

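View pics/t13c.png

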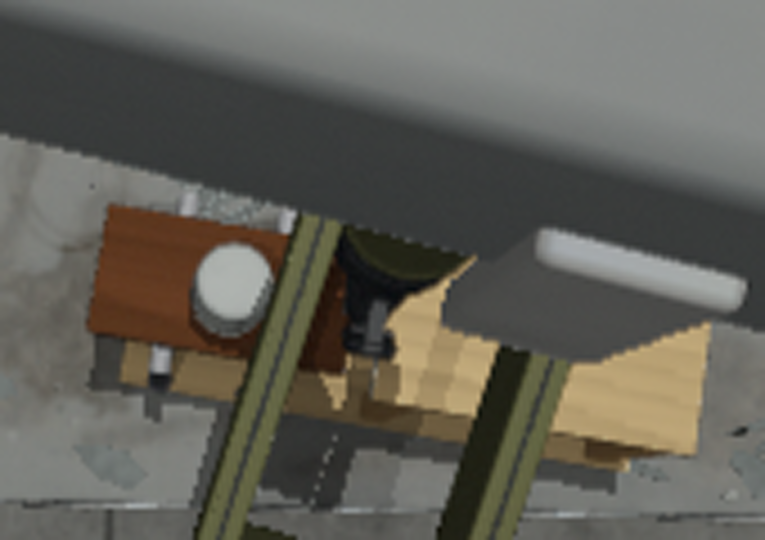

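```bash
python3 - <<'E'
from h import *
def sf(*a,**k):
    r=fit(*a,**k); print('   ',st(r[1],r[2]))
print('trail');sf('w13',(326,269),(454,268),.2255,win=3)
print('deck');sf('w13',(318,293),(462,293),.21,win=2.5)
print('L');sf('w13',(313,10),(322,250),.2265,vert=True,win=3)
print('R');sf('w13',(464,10),(457,250),.2265,vert=True,win=3)
w=load('w13')
for n,u,v in [('b1L',297,188),('b1R',483,187),('b2L',291,77),('b2R',490,76)]: print(n,st(*ptz(w,u*.64,v*.64,.2025)[:2]))
sf('w13',(302,180),(318,180),.2045,win=3);sf('w13',(302,198),(318,198),.203,win=3)
print('piece',st(*ptz(w,373*.64,138*.64,.327)[:2]),pt(w,373*.64,138*.64))
t=load('t13')
for n,a,b in [('leadU',108,205),('leadD',90,331)]: print(n,st(*ptz(t,230+a/4.5,145+b/4.5,.2265)[:2]))
print('pin top',st(*ptz(w,584*.64,364*.64,.295)[:2]))
big('w13',180,20,330,200,4,'w13c')
E
```

```text
trail
w13 yaw -7.78 pt 0.4683 -0.1174 medres 0.33 mm
    [ 0.7 22.5]
deck
w13 yaw -8.67 pt 0.4514 -0.1366 medres 0.00 mm
    [-13.   1.]
L
w13 yaw -8.74 pt 0.4342 -0.0149 medres 0.38 mm
    [-48.8 118.6]
R
w13 yaw -8.82 pt 0.5281 -0.0307 medres 0.33 mm
    [ 46.5 117.4]
b1L [-67.9  78. ]
b1R [69.1 79. ]
b2L [-68.3 153.7]
b2R [ 69.6 154.6]
w13 yaw -11.27 pt 0.4188 -0.0478 medres 0.95 mm
    [-58.9  83.8]
w13 yaw -8.71 pt 0.4163 -0.0591 medres 0.00 mm
    [-59.6  72.2]
piece [ -8.3 114.4] [ 0.47354226 -0.02533033  0.32690127]
leadU [ 44.8 212.5]
leadD [-48.6 209. ]
pin top [121.5 -20.1]
```

View pics/w13c.png

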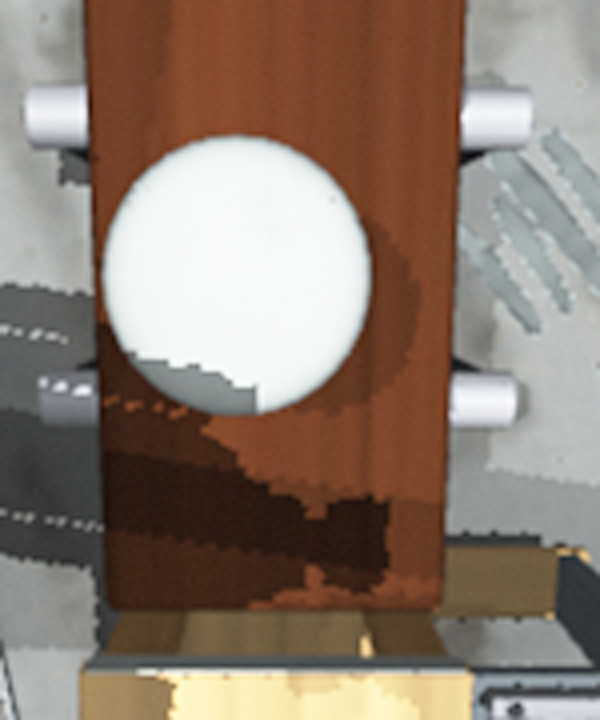

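```bash
python3 -m crank '{"xyz":[[-20,40,0],[-40,80,0],[-59,122,0],[-59,122,20],[-59,122,70],[-59,122,120],[-59,122,160],[-59,122,184],[-59,122,190],[-59,122,190]],"turn":[[0,0,0],[0,0,0],[0,0,0],[0,0,0],[0,0,0],[0,0,0],[0,0,0],[0,0,0],[0,0,0],[0,0,0]],"grip":[60,60,60,60,60,60,60,60,60,60]}' 20
python3 - <<'E'
from h import *
s=observe(); print(st(*s['position'][:2]),s['position'])
snap('wrist','w14')
cv2.imwrite('pics/w14b.png',cv2.resize(load('w14')['img'],(800,600)))
E
```

```text
time_s: 23.45
position: [0.5818, -0.1781, 0.3307]
eef_rot: [-2.386, -2.043, 0.0]
wrist_force: [0.2, -0.1, 0.1]
finger_gap: 0.0514
[122.2 -20. ] [ 0.581776   -0.17813356  0.3306978 ]
```

View pics/w14b.png

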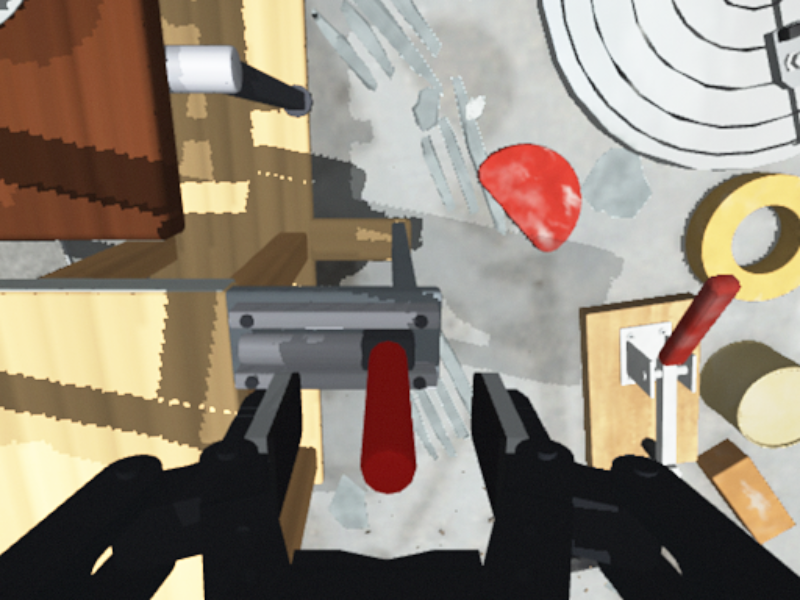

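The pin is centred between the fingers at (387,415). I'll pinch it and push home.

```bash
python3 -m crank '{"xyz":[[0,0,0],[0,0,0],[0,0,0],[0,0,0],[0,0,0],[0,0,0]],"turn":[[0,0,0],[0,0,0],[0,0,0],[0,0,0],[0,0,0],[0,0,0]],"grip":[40,20,0,0,0,0]}' 20
python3 -m crank '{"xyz":[[0,-4,0],[0,-10,0],[0,-16,0],[0,-22,0],[0,-28,0],[0,-34,0],[0,-39,0],[0,-42,0],[0,-43,0],[0,-43,0]],"turn":[[0,0,0],[0,0,0],[0,0,0],[0,0,0],[0,0,0],[0,0,0],[0,0,0],[0,0,0],[0,0,0],[0,0,0]],"grip":[0,0,0,0,0,0,0,0,0,0]}'
python3 -m crank '{"xyz":[[0,-1,0],[0,-2,0],[0,-3,0],[0,-3,0]],"turn":[[0,0,0],[0,0,0],[0,0,0],[0,0,0]],"grip":[0,0,0,0]}'
```

```text
time_s: 24.25
position: [0.5821, -0.1778, 0.3319]
eef_rot: [2.385, 2.043, 0.001]
wrist_force: [-0.2, 0.1, 6.0]
finger_gap: 0.0135
time_s: 25.5
position: [0.54, -0.1712, 0.332]
eef_rot: [2.384, 2.043, 0.003]
wrist_force: [0.3, 0.5, 5.4]
finger_gap: 0.0131
time_s: 26.0
position: [0.5384, -0.1709, 0.3319]
eef_rot: [2.382, 2.041, 0.006]
wrist_force: [5.7, 0.6, 4.5]
finger_gap: 0.0135
```

```bash
python3 -m crank '{"xyz":[[0,-1,0],[0,-2,0],[0,-2,0]],"turn":[[0,0,0],[0,0,0],[0,0,0]],"grip":[0,0,0]}'
python3 -m crank '{"xyz":[[0,3,0],[0,3.5,0],[0,3.5,0],[0,3.5,0],[0,3.5,0],[0,3.5,-20],[0,3.5,-70],[0,3.5,-120],[0,3.5,-160],[0,3.5,-160]],"turn":[[0,0,0],[0,0,0],[0,0,0],[0,0,0],[0,0,0],[0,0,0],[0,0,0],[0,0,0],[0,0,0],[0,0,0]],"grip":[0,0,40,60,60,60,60,60,60,60]}'
python3 - <<'E'
from h import *
s=observe(); print(st(*s['position'][:2]),s['position'])
snap('wrist','w15')
cv2.imwrite('pics/w15b.png',cv2.resize(load('w15')['img'],(800,600)))
w=load('w15')
E
```

```text
time_s: 26.38
position: [0.5381, -0.1709, 0.3319]
eef_rot: [2.38, 2.04, 0.009]
wrist_force: [11.0, -1.7, 0.9]
finger_gap: 0.0135
time_s: 27.62
position: [0.5386, -0.1713, 0.4947]
eef_rot: [2.381, 2.04, 0.005]
wrist_force: [0.1, 0.3, -0.1]
finger_gap: 0.0514
[ 78.5 -19.8] [ 0.53862869 -0.17127661  0.4947407 ]
```

View pics/w15b.png

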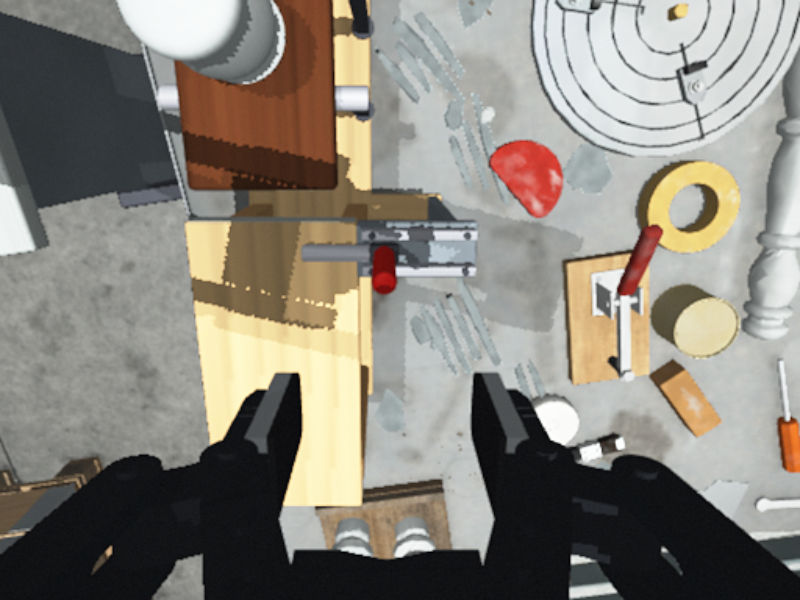

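```bash
python3 -m crank '{"xyz":[[-30,0,-20],[-80,0,-40],[-130,0,-40],[-170,0,-40],[-170,0,-40]],"turn":[[0,0,0],[0,0,0],[0,0,0],[0,0,0],[0,0,0]],"grip":[60,60,60,60,60]}'
python3 - <<'E'
from h import *
w=load('w15'); print('pin',st(*ptz(w,384*.64,283*.64,.295)[:2]),'rod tip',st(*ptz(w,302*.64,252*.64,.222)[:2]))
w=load('w1'); print('pin before',st(*ptz(w,497*.64,253*.64,.295)[:2]),'rod tip',st(*ptz(w,389*.64,227*.64,.222)[:2]))
s=observe(); print(s['wrist_force'],s['time_s'])
snap('scene','s16'); snap('top','t16'); big('t16',150,145,400,265,3.2,'t16c'); big('s16',140,60,370,260,3.4,'s16c')
t=load('t16')
E
```

```text
time_s: 28.3
position: [0.5109, -0.3416, 0.5274]
eef_rot: [-2.386, -2.036, 0.003]
wrist_force: [0.3, 0.7, 0.6]
finger_gap: 0.051
pin [ 78.  -20.8] rod tip [ 22.7 -20.1]
pin before [ 78.6 -20.4] rod tip [ 24.3 -19.4]
[0.29955118 0.71235049 0.58635013] 28.3
```

View pics/s16c.png

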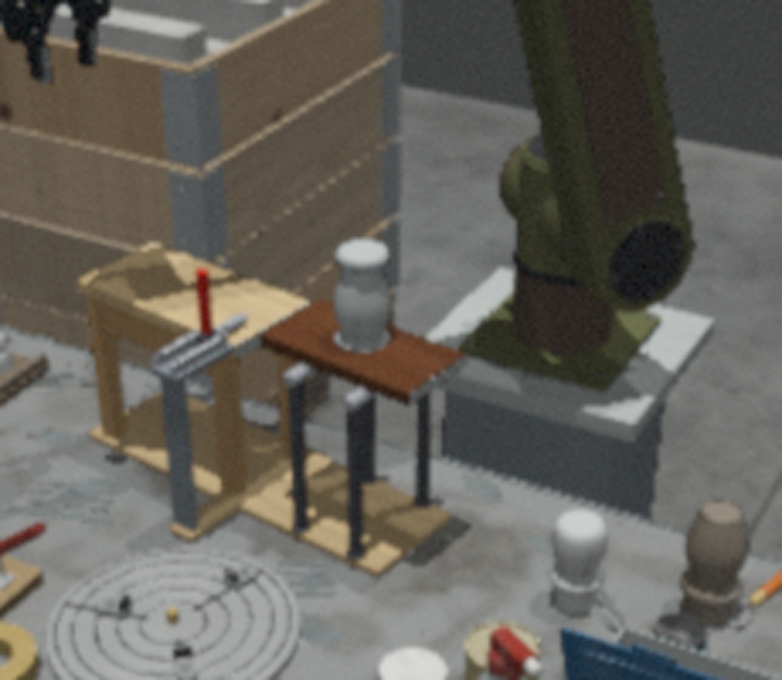

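View pics/t16c.png

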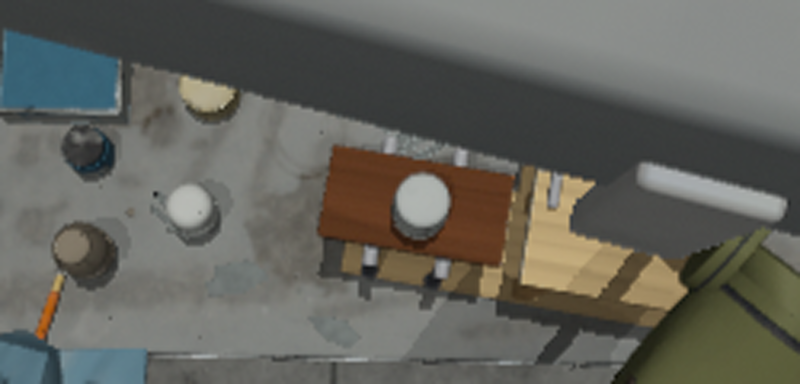

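```bash
python3 - <<'E'
from h import *
t=load('t16')
C=[st(*ptz(t,150+a/3.2,145+b/3.2,.2265)[:2]) for a,b in [(332,147),(319,236),(515,177),(500,264)]]
print(C,np.mean(C,0))
for a,b in [(371,262),(441,274)]: print('bar end',st(*ptz(t,150+a/3.2,145+b/3.2,.2045)[:2]))
a=load('t0')if 0 else load('top0'); d=cv2.absdiff(a['img'],t['img'])[150:260,150:225]; print('bystander diff max',d.max(),np.mean(d))
close_job()
E
```

```text
[array([ 43.4, 213.1]), array([-49.4, 209.9]), array([45. , 23.1]), array([-45.6,  24.6])] [ -1.65  117.675]
bar end [-64.3 153.5]
bar end [-64.   80.6]
bystander diff max 25 2.154020202020202
the job is handed in; nothing more can be done
```

I finished the job and handed it in at about 28 s of the 70 s allowed.

- **Bolt drawn:** I pinched the red pin and drew it back 44 mm until it met the stop.
- **Push:** I pushed the board low on its trailing face with two spread fingertips, at 40 mm/s or less. Push forces stayed around 6 N or less, and the spindle part rode standing without being touched.
- **Bolt home:** I pushed the bolt back 44 mm to its stop, then moved the arm well clear.

Last checks:

- **Board position:** its middle is about 117.5 mm from the deck edge, where the target is 117.5. Sideways it sits about 1 to 1.5 mm toward the robot. The trailing end is about 22 mm clear of the deck.
- **Squareness:** the board's long sides agree with the stand to about 0.1–0.2°. One noisy reading of the shadowed trailing edge differed by 1°.
- **Bolt:** the pin is back where it started, to within 1 mm. The rod tip read about 11 mm farther into the path than the 26 mm given, but it read that way before I started too, so I put it down to my measurement.
- **Bystanders:** the bench area with the loose parts looks the same in the top view before and after.

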